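# Gauge the printed robot feet, fit the good ones, reject the tight ones

## Robot

A 7-joint arm with a two-finger parallel gripper is mounted at the origin on the work surface. World frame = base frame: x ahead of the robot, y to its left, z up, the work surface at z = 0. Lengths are in m, angles in rad, forces in N, time in s.
With the tool pointing down it reaches from about 0.4 to 0.85 m from the base axis. Payload 4.5 kg.
Tool frame: the origin (TCP) lies between the finger pads; the fingertips stand 8 mm ahead of it and the grasp point (between the pads) lies 11 mm behind it; z points along the fingers, y is the direction in which the jaws open and shut (so a half turn about z gives the same grasp; the last joint's range is limited). The gripper opens to 88 mm and grips with 3 to 60 N. Pads are 18 mm wide; open, the fingers measure 123 mm over their backs; the gripper's body (75 mm by 187 mm) begins 45 mm behind the grasp point.
Start: joints at [1.321, 0.689, -0.195, 1.565, 0.157, 0.902, -0.215], TCP at [0.175, -0.6, 0.219] pointing down, gripper open.
Joint ranges: [-3.01, 3.01], [-0.46, 2.08], [-1.47, 1.51], [0.13, 2.56], [-1, 4.14], [0.04, 2.09], [-2.66, 2.66]. Speed limits (rad/s): [2.57, 2.57, 3.14, 3.14, 3.14, 3.14, 3.14].

## Interface

Orientations are given as a unit quaternion [x, y, z, w].
In Python, from plant import r gives the robot as it stands.
- The arm moves only by the tool carry_out, never from a script. Its argument "commands" is a list that holds one entry, the list of rows, each a list of 7 numbers: the turn, a rotation vector about the tool's x, y, z in rad, then the shift along the tool's x, y, z in cm, then the finger opening in cm, from 0 to 8.81. A call has 1 to 10 rows; each row is the pose to reach, as a shift and turn from the pose commanded when the call began, along the tool's axes at that moment; what a row does not reach only later rows make up. A row lasts 1/12 s, in which the tool goes at most 41.7 mm and 7.16 degrees, less where a joint would pass 70% of its speed; a pose out of reach is approached as far as the arm can. A call with a gripper value outside its range is refused whole. The fingers move at their own pace and stop on an object; "force" is the grip in N (left out, the last holds). Time passes only in rows, so rows that repeat a pose let the fingers close. It gives the time, the measured TCP pose, the force and the opening at its end, in the units of the state.
- r.get_state(): the state, without advancing time (a new reading comes with each control period).
- r.snapshot(name): name is "side" or "top" or "wrist"; returns a dict with "pixels" (420x560x3 uint8, red, green, blue), "mtx" (3x3 intrinsics, pixels), "k1" (the pictures are not rectified: a ray, as slopes to the right and down, at radius r is drawn at 1 + k1 r^2 times it, then the intrinsics apply), "xyz" and "rotation" of the camera in the world. Camera axes: x right, y down, z forward; pixel columns grow to the right and rows downward; lengths in m; the calibration is good to about 2 mm. A picture is of the moment at which its call begins. There is no depth.
- r.finish_job(): hands the job in, once; it reports no verdict.
The state is a dict: "clock": time; "q": joint angles; "qd": joint speeds; "joint_torque": joint torques, N m; "tool_pos": TCP position; "eef_rot": TCP orientation; "contact_force": force on the tool from outside, world axes, zero at the start; "moment": the same for the moment, N m; "opening": opening from 0.0 (shut) to 1.0 (fully open).
Only numpy, scipy, OpenCV 4.12 (cv2) and the standard library are available. Lean on these libraries where they do the work, as an engineer would, in place of code of your own. Each camera call takes 0.05 s, during which the arm holds its last target.

## Task

These robot feet have just come off the printer and some bores came out tight: slide the whole batch onto the pins of the check bar, one foot to a pin and each as far as it will go, before you fit any. Then move every foot that went fully home onto a bare leg of the upturned robot, fully home there too, and put every foot that stands proud in the black reject tray; a tight one must never be tried on a leg, for it would score it. Leave everything else on the bench where it is.

Things in the scene. Friction and masses are not known exactly. Their poses are not given: they have to be found in the camera images.
- foot_a_mid (a point): printed robot foot (None if absent): upright orange round cap, 46 mm wide, 54 mm tall, black rubber top, at its foot a flange 60 mm wide, 6 mm thick; about 70 g. Point: its centre, 27 mm above its mouth; z up its axis. Blind bore, 44 mm deep, open below, hidden while it stands; 25 mm wide mouth. Good: 25 mm all the way. Tight: too narrow for a pin above the first 23 mm. All look alike.
- foot_b_mid (a point): printed robot foot (None if absent): upright orange round cap, 46 mm wide, 54 mm tall, black rubber top, at its foot a flange 60 mm wide, 6 mm thick; about 70 g. Point: its centre, 27 mm above its mouth; z up its axis. Blind bore, 44 mm deep, open below, hidden while it stands; 25 mm wide mouth. Good: 25 mm all the way. Tight: too narrow for a pin above the first 23 mm. All look alike.
- foot_c_mid (a point): printed robot foot (None if absent): upright orange round cap, 46 mm wide, 54 mm tall, black rubber top, at its foot a flange 60 mm wide, 6 mm thick; about 70 g. Point: its centre, 27 mm above its mouth; z up its axis. Blind bore, 44 mm deep, open below, hidden while it stands; 25 mm wide mouth. Good: 25 mm all the way. Tight: too narrow for a pin above the first 23 mm. All look alike.
- foot_d_mid (a point): printed robot foot (None if absent): upright orange round cap, 46 mm wide, 54 mm tall, black rubber top, at its foot a flange 60 mm wide, 6 mm thick; about 70 g. Point: its centre, 27 mm above its mouth; z up its axis. Blind bore, 44 mm deep, open below, hidden while it stands; 25 mm wide mouth. Good: 25 mm all the way. Tight: too narrow for a pin above the first 23 mm. All look alike.
- foot_e_mid (a point): printed robot foot (None if absent): upright orange round cap, 46 mm wide, 54 mm tall, black rubber top, at its foot a flange 60 mm wide, 6 mm thick; about 70 g. Point: its centre, 27 mm above its mouth; z up its axis. Blind bore, 44 mm deep, open below, hidden while it stands; 25 mm wide mouth. Good: 25 mm all the way. Tight: too narrow for a pin above the first 23 mm. All look alike.
- pin_1 (a point): pin 1 of 5 of the check bar, fixed: steel pin, diameter 22 mm, 40 mm tall (its top 6 mm taper to 14 mm), on an aluminium bar 70 x 350 mm, 20 mm high, green ends, pins 68 mm apart. Point: on the bar's top at the foot of the pin, where a mouth rests when fully home; z up, y along the bar. A good foot goes down to it; a tight one stands proud, its mouth about 17 mm above it.
- pin_2 (a point): pin 2 of 5 of the check bar, fixed: steel pin, diameter 22 mm, 40 mm tall (its top 6 mm taper to 14 mm), on an aluminium bar 70 x 350 mm, 20 mm high, green ends, pins 68 mm apart. Point: on the bar's top at the foot of the pin, where a mouth rests when fully home; z up, y along the bar. A good foot goes down to it; a tight one stands proud, its mouth about 17 mm above it.
- pin_3 (a point): pin 3 of 5 of the check bar, fixed: steel pin, diameter 22 mm, 40 mm tall (its top 6 mm taper to 14 mm), on an aluminium bar 70 x 350 mm, 20 mm high, green ends, pins 68 mm apart. Point: on the bar's top at the foot of the pin, where a mouth rests when fully home; z up, y along the bar. A good foot goes down to it; a tight one stands proud, its mouth about 17 mm above it.
- pin_4 (a point): pin 4 of 5 of the check bar, fixed: steel pin, diameter 22 mm, 40 mm tall (its top 6 mm taper to 14 mm), on an aluminium bar 70 x 350 mm, 20 mm high, green ends, pins 68 mm apart. Point: on the bar's top at the foot of the pin, where a mouth rests when fully home; z up, y along the bar. A good foot goes down to it; a tight one stands proud, its mouth about 17 mm above it.
- pin_5 (a point): pin 5 of 5 of the check bar, fixed: steel pin, diameter 22 mm, 40 mm tall (its top 6 mm taper to 14 mm), on an aluminium bar 70 x 350 mm, 20 mm high, green ends, pins 68 mm apart. Point: on the bar's top at the foot of the pin, where a mouth rests when fully home; z up, y along the bar. A good foot goes down to it; a tight one stands proud, its mouth about 17 mm above it.
- leg_1 (a point): bare leg 1 of the robot fixed on its back: 180 mm square deck with a leg near each corner (116 mm apart), battery box 26 mm high in its middle, an orange foot already on the fourth leg. Shaft: 22 mm thick (top 6 mm taper to 14 mm), 40 mm above a black collar 38 mm wide. Point: centre of the collar's top, 20 mm above the bench, where a mouth rests when fully home; z up.
- leg_2 (a point): bare leg 2 of the robot fixed on its back: 180 mm square deck with a leg near each corner (116 mm apart), battery box 26 mm high in its middle, an orange foot already on the fourth leg. Shaft: 22 mm thick (top 6 mm taper to 14 mm), 40 mm above a black collar 38 mm wide. Point: centre of the collar's top, 20 mm above the bench, where a mouth rests when fully home; z up.
- leg_3 (a point): bare leg 3 of the robot fixed on its back: 180 mm square deck with a leg near each corner (116 mm apart), battery box 26 mm high in its middle, an orange foot already on the fourth leg. Shaft: 22 mm thick (top 6 mm taper to 14 mm), 40 mm above a black collar 38 mm wide. Point: centre of the collar's top, 20 mm above the bench, where a mouth rests when fully home; z up.
- tray_in (a point): black reject tray, fixed, open on top: 170 mm (its x) by 190 mm (its y) outside, walls 4 mm thick and 22 mm high. Point: centre of its inner floor, 4 mm above the bench; x and y along its sides.
- plate: the printer's dark bronze build plate, fixed flat on the bench, 150 mm (its x) by 215 mm (its y), 3 mm thick; the feet stand on it at the start, about 70 mm apart. Origin: centre of its underside.
- breadboard: a white circuit breadboard, 55 x 83 x 9 mm (about 14 mm with the board on it), lying flat, loose, a bystander to leave alone. The origin is at its underside.
- servo: a black servo motor, about 54 x 20 x 45 mm, standing, loose, a bystander to leave alone. The origin is at its underside.
- battery: a blue battery pack, about 112 x 35 x 24 mm, lying, loose, a bystander to leave alone. The origin is at its underside.
- driver: a screwdriver with a green handle, 150 mm long, lying, loose, a bystander to leave alone. The origin is at its underside.
- motor: a steel and aluminium gear motor, about 100 x 37 x 37 mm, lying, loose, a bystander to leave alone. The origin is at its underside.
There are look-alikes about, which are no part of the job. What is shaped like the part that bears foot_a_mid but blue or purple is not meant.

How it is judged:
On the way:
1. every foot of the batch is on a pin of the check bar at once: the good ones fully home, the tight ones standing proud, as far down as they go (((horizontal distance between foot_a_mid and pin_1 below 0.01 m and z of foot_a_mid in the frame of pin_1 between 0.036 and 0.054 m and angle between foot_a_mid's own z axis and vertical below 0.35 rad) or (horizontal distance between foot_a_mid and pin_2 below 0.01 m and z of foot_a_mid in the frame of pin_2 between 0.036 and 0.054 m and angle between foot_a_mid's own z axis and vertical below 0.35 rad) or (horizontal distance between foot_a_mid and pin_3 below 0.01 m and z of foot_a_mid in the frame of pin_3 between 0.036 and 0.054 m and angle between foot_a_mid's own z axis and vertical below 0.35 rad) or (horizontal distance between foot_a_mid and pin_4 below 0.01 m and z of foot_a_mid in the frame of pin_4 between 0.036 and 0.054 m and angle between foot_a_mid's own z axis and vertical below 0.35 rad) or (horizontal distance between foot_a_mid and pin_5 below 0.01 m and z of foot_a_mid in the frame of pin_5 between 0.036 and 0.054 m and angle between foot_a_mid's own z axis and vertical below 0.35 rad)) and ((horizontal distance between foot_b_mid and pin_1 below 0.005 m and z of foot_b_mid in the frame of pin_1 between 0.022 and 0.032 m and angle between foot_b_mid's own z axis and vertical below 0.12 rad) or (horizontal distance between foot_b_mid and pin_2 below 0.005 m and z of foot_b_mid in the frame of pin_2 between 0.022 and 0.032 m and angle between foot_b_mid's own z axis and vertical below 0.12 rad) or (horizontal distance between foot_b_mid and pin_3 below 0.005 m and z of foot_b_mid in the frame of pin_3 between 0.022 and 0.032 m and angle between foot_b_mid's own z axis and vertical below 0.12 rad) or (horizontal distance between foot_b_mid and pin_4 below 0.005 m and z of foot_b_mid in the frame of pin_4 between 0.022 and 0.032 m and angle between foot_b_mid's own z axis and vertical below 0.12 rad) or (horizontal distance between foot_b_mid and pin_5 below 0.005 m and z of foot_b_mid in the frame of pin_5 between 0.022 and 0.032 m and angle between foot_b_mid's own z axis and vertical below 0.12 rad)) and ((horizontal distance between foot_c_mid and pin_1 below 0.005 m and z of foot_c_mid in the frame of pin_1 between 0.022 and 0.032 m and angle between foot_c_mid's own z axis and vertical below 0.12 rad) or (horizontal distance between foot_c_mid and pin_2 below 0.005 m and z of foot_c_mid in the frame of pin_2 between 0.022 and 0.032 m and angle between foot_c_mid's own z axis and vertical below 0.12 rad) or (horizontal distance between foot_c_mid and pin_3 below 0.005 m and z of foot_c_mid in the frame of pin_3 between 0.022 and 0.032 m and angle between foot_c_mid's own z axis and vertical below 0.12 rad) or (horizontal distance between foot_c_mid and pin_4 below 0.005 m and z of foot_c_mid in the frame of pin_4 between 0.022 and 0.032 m and angle between foot_c_mid's own z axis and vertical below 0.12 rad) or (horizontal distance between foot_c_mid and pin_5 below 0.005 m and z of foot_c_mid in the frame of pin_5 between 0.022 and 0.032 m and angle between foot_c_mid's own z axis and vertical below 0.12 rad)) and ((horizontal distance between foot_d_mid and pin_1 below 0.01 m and z of foot_d_mid in the frame of pin_1 between 0.036 and 0.054 m and angle between foot_d_mid's own z axis and vertical below 0.35 rad) or (horizontal distance between foot_d_mid and pin_2 below 0.01 m and z of foot_d_mid in the frame of pin_2 between 0.036 and 0.054 m and angle between foot_d_mid's own z axis and vertical below 0.35 rad) or (horizontal distance between foot_d_mid and pin_3 below 0.01 m and z of foot_d_mid in the frame of pin_3 between 0.036 and 0.054 m and angle between foot_d_mid's own z axis and vertical below 0.35 rad) or (horizontal distance between foot_d_mid and pin_4 below 0.01 m and z of foot_d_mid in the frame of pin_4 between 0.036 and 0.054 m and angle between foot_d_mid's own z axis and vertical below 0.35 rad) or (horizontal distance between foot_d_mid and pin_5 below 0.01 m and z of foot_d_mid in the frame of pin_5 between 0.036 and 0.054 m and angle between foot_d_mid's own z axis and vertical below 0.35 rad)) and ((horizontal distance between foot_e_mid and pin_1 below 0.005 m and z of foot_e_mid in the frame of pin_1 between 0.022 and 0.032 m and angle between foot_e_mid's own z axis and vertical below 0.12 rad) or (horizontal distance between foot_e_mid and pin_2 below 0.005 m and z of foot_e_mid in the frame of pin_2 between 0.022 and 0.032 m and angle between foot_e_mid's own z axis and vertical below 0.12 rad) or (horizontal distance between foot_e_mid and pin_3 below 0.005 m and z of foot_e_mid in the frame of pin_3 between 0.022 and 0.032 m and angle between foot_e_mid's own z axis and vertical below 0.12 rad) or (horizontal distance between foot_e_mid and pin_4 below 0.005 m and z of foot_e_mid in the frame of pin_4 between 0.022 and 0.032 m and angle between foot_e_mid's own z axis and vertical below 0.12 rad) or (horizontal distance between foot_e_mid and pin_5 below 0.005 m and z of foot_e_mid in the frame of pin_5 between 0.022 and 0.032 m and angle between foot_e_mid's own z axis and vertical below 0.12 rad))), for 0.2 s.
At the end, for the whole second after the job is handed in: every foot that went fully home on the check bar is fully home and upright on a bare leg (axis within 5 mm, mouth within 5 mm of the collar), and every foot that stood proud is inside the reject tray, all at rest and released (((horizontal distance between foot_b_mid and leg_1 below 0.005 m and z of foot_b_mid in the frame of leg_1 between 0.022 and 0.032 m and angle between foot_b_mid's own z axis and vertical below 0.12 rad) or (horizontal distance between foot_b_mid and leg_2 below 0.005 m and z of foot_b_mid in the frame of leg_2 between 0.022 and 0.032 m and angle between foot_b_mid's own z axis and vertical below 0.12 rad) or (horizontal distance between foot_b_mid and leg_3 below 0.005 m and z of foot_b_mid in the frame of leg_3 between 0.022 and 0.032 m and angle between foot_b_mid's own z axis and vertical below 0.12 rad)) and ((horizontal distance between foot_c_mid and leg_1 below 0.005 m and z of foot_c_mid in the frame of leg_1 between 0.022 and 0.032 m and angle between foot_c_mid's own z axis and vertical below 0.12 rad) or (horizontal distance between foot_c_mid and leg_2 below 0.005 m and z of foot_c_mid in the frame of leg_2 between 0.022 and 0.032 m and angle between foot_c_mid's own z axis and vertical below 0.12 rad) or (horizontal distance between foot_c_mid and leg_3 below 0.005 m and z of foot_c_mid in the frame of leg_3 between 0.022 and 0.032 m and angle between foot_c_mid's own z axis and vertical below 0.12 rad)) and ((horizontal distance between foot_e_mid and leg_1 below 0.005 m and z of foot_e_mid in the frame of leg_1 between 0.022 and 0.032 m and angle between foot_e_mid's own z axis and vertical below 0.12 rad) or (horizontal distance between foot_e_mid and leg_2 below 0.005 m and z of foot_e_mid in the frame of leg_2 between 0.022 and 0.032 m and angle between foot_e_mid's own z axis and vertical below 0.12 rad) or (horizontal distance between foot_e_mid and leg_3 below 0.005 m and z of foot_e_mid in the frame of leg_3 between 0.022 and 0.032 m and angle between foot_e_mid's own z axis and vertical below 0.12 rad)) and x of foot_a_mid in the frame of tray_in between -0.075 and 0.075 m and y of foot_a_mid in the frame of tray_in between -0.085 and 0.085 m and z of foot_a_mid in the frame of tray_in between 0.01 and 0.042 m and x of foot_d_mid in the frame of tray_in between -0.075 and 0.075 m and y of foot_d_mid in the frame of tray_in between -0.085 and 0.085 m and z of foot_d_mid in the frame of tray_in between 0.01 and 0.042 m and linear speed of each of foot_a, foot_b, foot_c, foot_d, foot_e below 0.02 m/s); the robot touches nothing.
It fails at once if a tight foot is tried on a leg of the robot ((horizontal distance between foot_a_mid and leg_1 below 0.012 m and z of foot_a_mid in the frame of leg_1 below 0.061 m) or (horizontal distance between foot_a_mid and leg_2 below 0.012 m and z of foot_a_mid in the frame of leg_2 below 0.061 m) or (horizontal distance between foot_a_mid and leg_3 below 0.012 m and z of foot_a_mid in the frame of leg_3 below 0.061 m) or (horizontal distance between foot_d_mid and leg_1 below 0.012 m and z of foot_d_mid in the frame of leg_1 below 0.061 m) or (horizontal distance between foot_d_mid and leg_2 below 0.012 m and z of foot_d_mid in the frame of leg_2 below 0.061 m) or (horizontal distance between foot_d_mid and leg_3 below 0.012 m and z of foot_d_mid in the frame of leg_3 below 0.061 m)).
It fails at once if a bystander is pushed more than 30 mm from its place (distance of any of breadboard, servo, battery, driver, motor from where it was at the start of the episode above 0.03 m).
Of foot_b, foot_c, foot_e only 2 to 3 are there at a start; the rules pass over those that are not, and their reading is None.
Of foot_a, foot_d only 1 to 2 are there at a start; the rules pass over those that are not, and their reading is None.
At some moment in a run one of foot_a, foot_b, foot_c, foot_d, foot_e may be knocked a few centimetres aside while the robot is not near it.
It also fails if it takes over 210 s, if anything falls off the work surface, if the arm or the gripper's body presses on something with over 40 N, if the wrist force passes 120 N, or if a joint passes its speed limit or range.

## Working session

There is one attempt and no reset: what is moved stays moved. The work goes in short steps, Python scripts to look and compute and a tool call to move; the robot and the scene stay as the last step left them, time stands still between calls to the robot, and variables do not carry over. Pictures are saved under pics/ and viewed, and the job is handed in when it is done.

Besides the shell and the picture viewer there is one more tool, called after "Emit:" as a command line: name --argument value ..., lists and objects as JSON in quotes. carry_out: Moves the arm, as the interface text tells. Its arguments: {"type":"object","properties":{"commands":{"type":"array"},"force":{"type":"number"}},"required":["commands"]}

```bash
ls; mkdir -p pics
python3 - <<'E'
from plant import r
import cv2
s=r.get_state()
print({k:s[k] for k in s})
for n in ["side","top","wrist"]:
    d=r.snapshot(n); cv2.imwrite(f"pics/{n}0.png",d["pixels"][:,:,::-1])
    print(n,d["mtx"],d["k1"],d["xyz"],d["rotation"])
E
```

```text
pics
{'clock': 0.0, 'q': array([ 1.3207849 ,  0.69002792, -0.19452254,  1.56636698,  0.15731124,
        0.90250155, -0.21512715]), 'qd': array([ 0.00081089, -0.0007287 ,  0.00087795,  0.00093552, -0.00111113,
        0.00165332, -0.00022543]), 'joint_torque': array([-4.29411557e-04, -5.27569878e+01, -1.26679882e+00, -1.53431332e+01,
       -5.24892204e-02,  6.53752650e-03,  1.67484968e-04]), 'tool_pos': array([ 0.17476781, -0.59934943,  0.21827677]), 'eef_rot': array([ 9.89942608e-01,  1.41466326e-01, -2.03453506e-04, -9.32938335e-04]), 'contact_force': array([-0.32180922,  0.05982051, -0.039119  ]), 'moment': array([-0.02062742, -0.0119993 ,  0.02364915]), 'opening': 1.0031434682776146}
side [[384.27366171   0.         282.51342309]
 [  0.         384.27366171 207.09754067]
 [  0.           0.           1.        ]] -0.048219754493554375 [ 0.31824067 -0.68877447  0.81909724] [ 0.91659304 -0.15637008  0.05134637 -0.36437501]
top [[403.18648608   0.         281.3615737 ]
 [  0.         403.18648608 209.4570399 ]
 [  0.           0.           1.        ]] -0.021846404019783498 [ 0.39869085 -0.03695121  1.26090303] [-0.69686228  0.71442751 -0.04122151  0.04771872]
wrist [[362.06249431   0.         286.07078307]
 [  0.         362.06249431 207.33115898]
 [  0.           0.           1.        ]] -0.06781508052498426 [ 0.2454345  -0.57838715  0.38478032] [ 0.79143344 -0.59368206 -0.08762131  0.11617758]
```

View pics/top0.png

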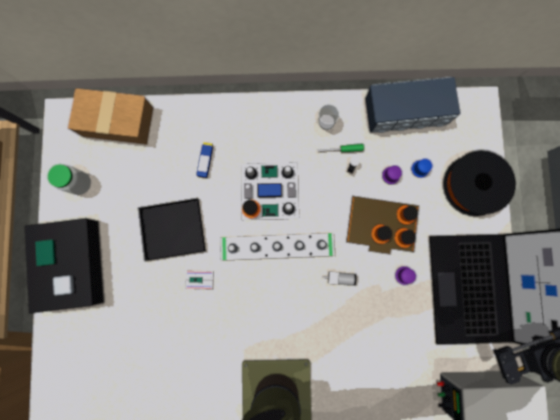

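View pics/side0.png

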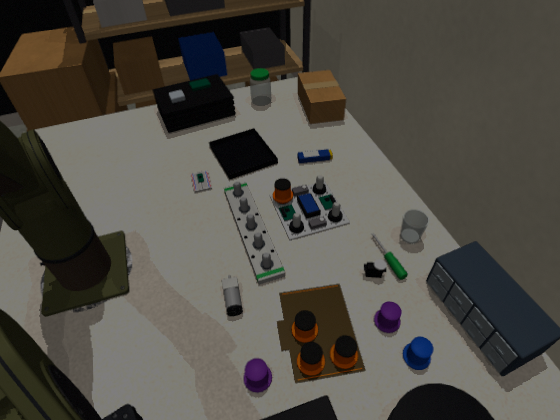

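View pics/wrist0.png

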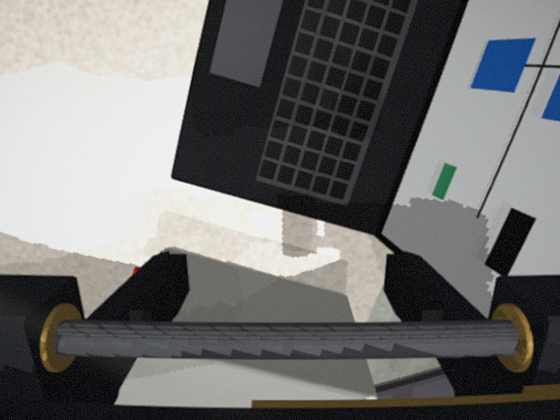

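The side and top views agree. There are three orange feet on the plate, at top-view pixels (408,213), (381,233) and (405,237). An orange foot is already on a leg at (251,208), and bare legs are at (252,173), (288,171) and (289,208). The pins run from (233,247) to (321,244), and the tray is at (172,229). Purple and blue caps at (393,174), (422,168) and (405,276) are the look-alikes. I'll enlarge these areas next.

```bash
cat > h.py <<'E'
import numpy as np, cv2
from scipy.spatial.transform import Rotation as R
from plant import r
def und(d,px):
    px=np.atleast_2d(np.array(px,float)); K=d["mtx"]
    p=np.c_[(px[:,0]-K[0,2])/K[0,0],(px[:,1]-K[1,2])/K[1,1]]
    u=p.copy()
    for _ in range(20):
        u=p/(1+d["k1"]*(u**2).sum(1,keepdims=True))
    return np.c_[u,np.ones(len(u))]
def ray(d,px):
    return R.from_quat(d["rotation"]).apply(und(d,px))
def onz(d,px,z):
    v=ray(d,px); o=np.array(d["xyz"]); return o+v*((z-o[2])/v[:,2])[:,None]
def tri(d1,p1,d2,p2):
    A=np.zeros((3,3));b=np.zeros(3)
    for d,p in((d1,p1),(d2,p2)):
        v=ray(d,p)[0];v/=np.linalg.norm(v);M=np.eye(3)-np.outer(v,v);A+=M;b+=M@np.array(d["xyz"])
    return np.linalg.solve(A,b)
def proj(d,P):
    P=np.atleast_2d(P); c=R.from_quat(d["rotation"]).inv().apply(P-np.array(d["xyz"]))
    u=c[:,:2]/c[:,2:]; u=u*(1+d["k1"]*(u**2).sum(1,keepdims=True)); K=d["mtx"]
    return np.c_[u[:,0]*K[0,0]+K[0,2],u[:,1]*K[1,1]+K[1,2]]
def crop(d,x0,y0,x1,y1,name,s):
    im=d["pixels"][y0:y1,x0:x1,::-1]; cv2.imwrite(f"pics/{name}.png",cv2.resize(im,None,fx=s,fy=s,interpolation=cv2.INTER_CUBIC))
E
python3 - <<'E'
from h import *
t=r.snapshot("top"); s=r.snapshot("side")
crop(t,215,150,435,265,"t1",3.6); crop(s,215,170,375,390,"s1",2.7)
E
```

```text
(no output)
```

View pics/t1.png

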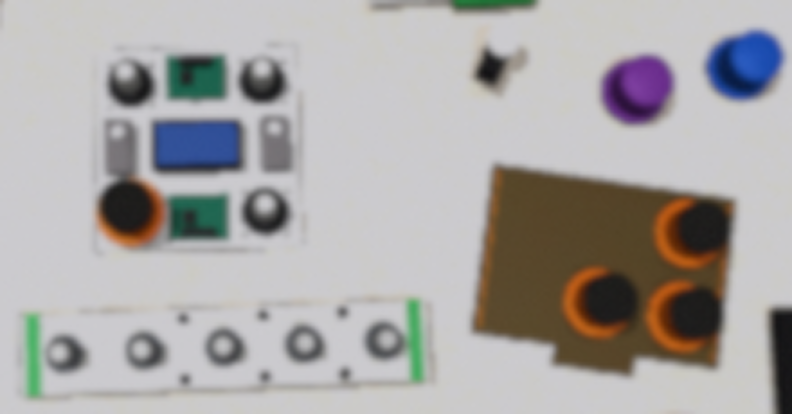

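View pics/s1.png

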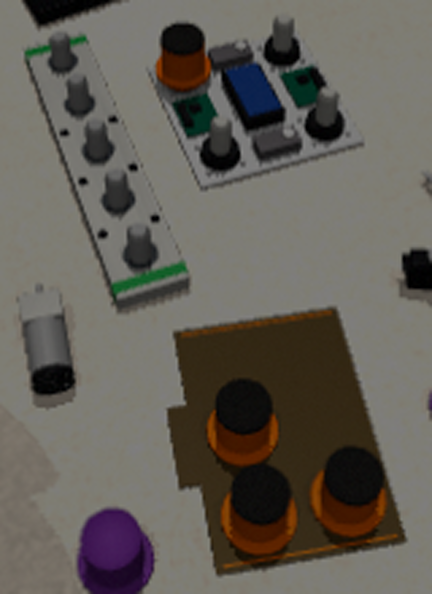

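```bash
cat > m.py <<'E'
from h import *
from scipy.optimize import least_squares
def circ(P,rad,c0,tol=.006):
    c=np.array(c0,float)
    for _ in range(8):
        e=np.linalg.norm(P-c,axis=1)-rad; k=abs(e)<tol
        if k.sum()<6: break
        c=least_squares(lambda c:np.linalg.norm(P[k]-c,axis=1)-rad,c,loss="soft_l1",f_scale=.001).x
        tol=max(.002,tol*.7)
    return c,k.sum()
def orange(d):
    hsv=cv2.cvtColor(d["pixels"],cv2.COLOR_RGB2HSV)
    return cv2.inRange(hsv,(5,170,110),(20,255,255))
def feet(d,zf=.006,amin=40):
    m=orange(d); n,l,st,ce=cv2.connectedComponentsWithStats(m)
    out=[]
    for i in range(1,n):
        if st[i,4]<amin: continue
        c,_=cv2.findContours((l==i).astype(np.uint8),cv2.RETR_EXTERNAL,cv2.CHAIN_APPROX_NONE)
        # subpixel-outset half px ignored
        P=onz(d,cv2.convexHull(c[0]).reshape(-1,2),zf)[:,:2]
        c0,rad=cv2.minEnclosingCircle((P*1000).astype(np.float32))
        out.append((ce[i].round(),st[i,4],np.array(c0)/1000,rad,*circ(P,.030,np.array(c0)/1000)))
    return out
E
python3 - <<'E'
from m import *
np.set_printoptions(precision=4,suppress=True)
for n in("top","side"):
    d=r.snapshot(n); print(n)
    for f in feet(d): print(f)
    hsv=cv2.cvtColor(d["pixels"],cv2.COLOR_RGB2HSV)
    g=cv2.inRange(hsv,(45,90,70),(80,255,255)); N,l,st,ce=cv2.connectedComponentsWithStats(g)
    for i in range(1,N):
        if st[i,4]>15:
            ys,xs=np.where(l==i);P=onz(d,np.c_[xs,ys],.02)[:,:2]
            print("g",ce[i],st[i,4],P.mean(0),cv2.minAreaRect((P*1000).astype(np.float32)))
t=r.snapshot("top");s=r.snapshot("side")
T=[(410.3,212.8),(384.2,232.8),(408.1,236.7)];S=[(346.1,346.3),(305.4,320.7),(311.3,352.6)]
for a,b in zip(T,S): print("foot top",tri(t,a,s,b))
E
```

```text
top
(array([254., 212.]), np.int32(46), array([0.56  , 0.0665]), 24.800518035888672, array([0.5468, 0.0578]), np.int64(5))
(array([402., 216.]), np.int32(133), array([ 0.5319, -0.4152]), 31.492692947387695, array([ 0.532 , -0.4144]), np.int64(12))
(array([376., 234.]), np.int32(136), array([ 0.4739, -0.3339]), 31.784730911254883, array([ 0.474 , -0.3319]), np.int64(12))
(array([400., 238.]), np.int32(135), array([ 0.4598, -0.4051]), 31.63298988342285, array([ 0.4606, -0.4038]), np.int64(11))
g [352.0878 147.7095] 148 [ 0.7468 -0.2557] ((746.6183471679688, -255.3707275390625), (21.494544982910156, 70.81108093261719), 5.014403343200684)
g [ 59.3952 175.5048] 420 [0.6826 0.6749] ((682.7069702148438, 674.7830810546875), (75.53046417236328, 68.01496887207031), 88.41435241699219)
g [270.6667 173.7333] 30 [0.6697 0.0034] ((678.5398559570312, 8.4369478225708), (43.97874450683594, 32.064395904541016), 88.71121215820312)
g [329.9423 244.2885] 52 [ 0.4444 -0.1738] ((445.3739013671875, -173.97412109375), (6.134620666503906, 61.185916900634766), 87.78701782226562)
g [223.9508 248.623 ] 61 [0.4392
[... 383 characters left out ...]
9854736328)
side
g [259.0769  72.3504] 117 [0.7091 0.8118] ((709.6964111328125, 810.3914184570312), (62.34931182861328, 74.39745330810547), 68.666748046875)
g [228.5217 188.2609] 23 [0.4189 0.1545] ((419.1392517089844, 154.58070373535156), (27.579866409301758, 9.511571884155273), 0.2526596784591675)
g [395.9571 263.6135] 163 [ 0.7501 -0.2543] ((749.8134155273438, -252.4795379638672), (17.579343795776367, 72.80888366699219), 3.5636494159698486)
g [269.6168 272.3738] 107 [ 0.445  -0.1722] ((445.48455810546875, -171.79051208496094), (69.32611083984375, 11.445388793945312), 1.205833911895752)
foot top [ 0.5325 -0.4168  0.0508]
foot top [ 0.4745 -0.3349  0.0494]
foot top [ 0.4605 -0.4053  0.0513]
```

Run:
```python
from m import *
np.set_printoptions(precision=4,suppress=True)
t=r.snapshot("top");s=r.snapshot("side")
T=np.array([(62,353),(140,350),(220,347),(300,343),(380,341)])/3.6+(215,150)
S=np.array([(61,37),(79,79),(97,125),(117,175),(141,231)])/2.7+(215,170)
for a,b in zip(T,S): print("pin",tri(t,a,s,b),onz(t,a,.06)[0,:2],onz(s,b,.06)[0,:2])
T=np.array([(130,72),(262,74),(265,210)])/3.6+(215,150)
S=np.array([(284,22),(327,95),(220,124)])/2.7+(215,170)
for a,b in zip(T,S): print("leg",tri(t,a,s,b),onz(t,a,.06)[0,:2],onz(s,b,.06)[0,:2])
c=np.array([(141,230),(203,200),(208,250),(146,260)])
print("tray",onz(t,c,.022)[:,:2],onz(t,c,.022)[:,:2].mean(0))
S=r.get_state();print(R.from_quat(S["eef_rot"]).as_matrix(),S["clock"])
w=r.snapshot("wrist");M=R.from_quat(S["eef_rot"]);print("cam in tool",M.inv().apply(w["xyz"]-S["tool_pos"]),(M.inv()*R.from_quat(w["rotation"])).as_matrix())
```

```text
pin [0.4408 0.1206 0.0613] [0.4389 0.1211] [0.443  0.1217]
pin [0.4425 0.0563 0.0582] [0.4398 0.0566] [0.4449 0.0543]
pin [ 0.4432 -0.0098  0.0566] [ 0.4407 -0.0095] [ 0.4451 -0.0131]
pin [ 0.4446 -0.076   0.0547] [ 0.4423 -0.0755] [ 0.4457 -0.0805]
pin [ 0.446  -0.1429  0.0506] [ 0.4423 -0.1415] [ 0.4477 -0.15  ]
leg [0.6745 0.0612 0.0605] [0.6741 0.0614] [0.6753 0.0616]
leg [ 0.6725 -0.0508  0.0575] [ 0.6694 -0.0501] [ 0.6739 -0.0531]
leg [ 0.5571 -0.0503  0.057 ] [ 0.5536 -0.0496] [ 0.5593 -0.0531]
tray [[0.5026 0.4088]
 [0.5915 0.2159]
 [0.436  0.2005]
 [0.4099 0.3916]] [0.485  0.3042]
[[ 0.96    0.2799  0.    ]
 [ 0.2799 -0.96   -0.    ]
 [ 0.      0.     -1.    ]] 0.55
cam in tool [ 0.0737 -0.0007 -0.1664] [[-0.0003 -0.9577 -0.2878]
 [ 1.     -0.0005  0.0008]
 [-0.0009 -0.2878  0.9577]]
```

```bash
cat > plan.py <<'E'
from h import *
def plan(x,y,z,yaw_y=None):
    """yaw_y: desired world angle(deg) of tool y axis, z straight down"""
    s=r.get_state(); M=R.from_quat(s["eef_rot"]); d=M.inv().apply(np.array([x,y,z])-s["tool_pos"])*100
    ty=M.as_matrix()[:,1]; a=np.degrees(np.arctan2(ty[1],ty[0]))
    if yaw_y is None: yaw_y=a
    b=np.radians(yaw_y); Y=np.array([np.cos(b),np.sin(b),0]);Z=np.array([0,0,-1.]);X=np.cross(Y,Z)
    rv=(M.inv()*R.from_matrix(np.c_[X,Y,Z])).as_rotvec()
    print("t%.2f pos"%s["clock"],s["tool_pos"].round(4),"yaw_y %.1f op %.3f"%(a,s["opening"]),"F",np.round(s["contact_force"],1),"| turn",rv.round(3),"shift",d.round(2))
E
python3 -c "
from plan import *
plan(.532,-.4155,.14)"
```

```text
t0.60 pos [ 0.1751 -0.6     0.2191] yaw_y -73.7 op 1.000 F [-0.3 -0.7  0.7] | turn [ 0. -0.  0.] shift [39.43 -7.72  7.92]
```

Emit:
carry_out --commands '[[[0,0,0,39.4,-7.7,0,8.8],[0,0,0,39.4,-7.7,0,8.8],[0,0,0,39.4,-7.7,0,8.8],[0,0,0,39.4,-7.7,0,8.8],[0,0,0,39.4,-7.7,0,8.8],[0,0,0,39.4,-7.7,0,8.8],[0,0,0,39.4,-7.7,0,8.8],[0,0,0,39.4,-7.7,0,8.8],[0,0,0,39.4,-7.7,0,8.8],[0,0,0,39.4,-7.7,0,8.8]]]' --force 20

```text
clock: 1.43
tool_pos: [0.5366, -0.4115, 0.2192]
eef_rot: [0.99, 0.144, 0.002, -0.001]
contact_force: [1.0, -0.9, -0.2]
opening: 0.999
```

Emit:
carry_out --commands '[[[0,0,0,0,0,3,8.8],[0,0,0,0,0,6,8.8],[0,0,0,0,0,8,8.8],[0,0,0,0,0,8,8.8],[0,0,0,0,0,8,8.8],[0,0,0,0,0,8,8.8]]]'

```text
clock: 1.93
tool_pos: [0.5326, -0.4165, 0.1406]
eef_rot: [0.99, 0.141, 0.001, 0.001]
contact_force: [0.7, -0.4, 0.4]
opening: 0.998
```

```bash
python3 -c "
from plan import *
plan(.532,-.4155,.028)
w=r.snapshot('wrist');cv2.imwrite('pics/w1.png',w['pixels'][:,:,::-1])
for p in [(.532,-.4155),(.474,-.334),(.460,-.405)]: print(proj(w,[*p,.057]),proj(w,[*p,.009]))
"
```

```text
t1.93 pos [ 0.5326 -0.4165  0.1406] yaw_y -73.8 op 0.998 F [ 0.7 -0.4  0.4] | turn [ 0.002 -0.002  0.   ] shift [-0.05 -0.14 11.26]
[[284.96269904 205.98651837]] [[284.96656831 189.97752645]]
[[159.49384764 248.07036948]] [[177.4431849 226.60024  ]]
[[246.11209386 287.90011616]] [[251.53169432 261.4232413 ]]
```

View pics/w1.png

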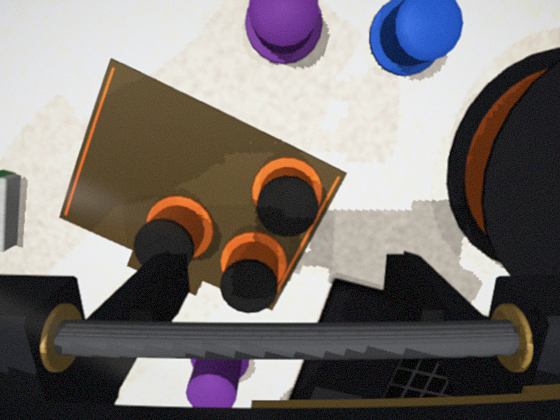

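The wrist view shows foot A's black top at (288,202), where I predicted (285,206). The other two feet are at (164,241) and (250,283), and the purple and blue look-alikes are clear of them. I'll go down on A.

Emit:
carry_out --commands '[[[0,0,0,0.1,0,3,8.8],[0,0,0,0.1,0,6,8.8],[0,0,0,0.1,0,8.5,8.8],[0,0,0,0.1,0,10.5,8.8],[0,0,0,0.1,0,11.3,8.8],[0,0,0,0.1,0,11.3,8.8],[0,0,0,0.1,0,11.3,4],[0,0,0,0.1,0,11.3,4],[0,0,0,0.1,0,11.3,4],[0,0,0,0.1,0,11.3,4]]]' --force 20

```text
clock: 2.82
tool_pos: [0.5336, -0.4161, 0.0277]
eef_rot: [0.99, 0.141, 0.001, 0.001]
contact_force: [-0.7, -0.0, -0.4]
opening: 0.722
```

Emit:
carry_out --commands '[[[0,0,0,0,0,0,4],[0,0,0,0,0,0,4],[0,0,0,0,0,0,4],[0,0,0,0,0,-1,4],[0,0,0,0,0,-4,4],[0,0,0,0,0,-8,4],[0,0,0,0,0,-12,4],[0,0,0,0,0,-15,4],[0,0,0,0,0,-15,4],[0,0,0,0,0,-15,4]]]'

```text
clock: 3.65
tool_pos: [0.5337, -0.4162, 0.179]
eef_rot: [0.99, 0.141, 0.002, 0.002]
contact_force: [-1.1, 0.5, -1.1]
opening: 0.508
```

```bash
python3 -c "
from plan import *
plan(.446,-.147,.17,0)
w=r.snapshot('wrist');cv2.imwrite('pics/w2.png',w['pixels'][:,:,::-1])
"
```

```text
t3.65 pos [ 0.5337 -0.4162  0.179 ] yaw_y -73.7 op 0.508 F [-1.1  0.5 -1.1] | turn [ 0.005 -0.    -1.287] shift [ -0.89 -28.31   0.79]
```

View pics/w2.png

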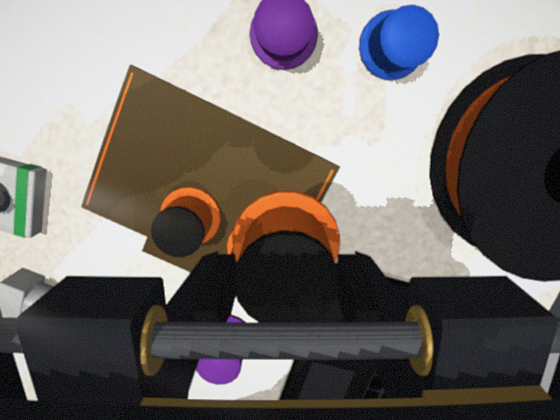

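Foot A is held: the opening reads 44.7 mm and its orange flange is between the jaws at about (288,245). I'll measure its offset in the hand and the pins from this view.

```bash
cat >> m.py <<'E'
def held(d,st,dz=.022):
    m=orange(d); m[:, :150]=0; m[:,430:]=0; m[:150]=0; m[330:]=0
    n,l,s_,ce=cv2.connectedComponentsWithStats(m); i=1+np.argmax(s_[1:,4])
    c,_=cv2.findContours((l==i).astype(np.uint8),cv2.RETR_EXTERNAL,cv2.CHAIN_APPROX_NONE)
    h=cv2.convexHull(c[0]).reshape(-1,2); h=c[0].reshape(-1,2)
    P=onz(d,h,st["tool_pos"][2]-dz)[:,:2]; M=R.from_quat(st["eef_rot"])
    Q=M.inv().apply(np.c_[P,np.full(len(P),st["tool_pos"][2]-dz)]-st["tool_pos"])[:,:2]
    # outer (upper rows) edge only: for each column topmost pixel
    k=[np.where(h[:,0]==x)[0][np.argmin(h[h[:,0]==x,1])] for x in np.unique(h[:,0])]
    return ce[i],s_[i,4],circ(Q[k],.030,Q[k].mean(0)-[.02,0],.02)
E
python3 -c "
from m import *
w=r.snapshot('wrist');print(held(w,r.get_state()))
"
```

```text
(array([285.06481728, 217.11523073]), np.int32(3749), (array([-0.00324971, -0.00039289]), np.int64(93)))
```

Emit:
carry_out --commands '[[[0,0,-0.12,-0.1,-3,0,4],[0,0,-0.24,-0.2,-6,0,4],[0,0,-0.36,-0.3,-9,0,4],[0,0,-0.48,-0.4,-12,0,4],[0,0,-0.6,-0.5,-15,0,4],[0,0,-0.72,-0.6,-18,0,4],[0,0,-0.84,-0.7,-21,0,4],[0,0,-0.96,-0.8,-24,0,4],[0,0,-1.08,-0.9,-27,0,4],[0,0,-1.2,-0.9,-28.3,0,4]]]'

```text
clock: 4.58
tool_pos: [0.4418, -0.1421, 0.175]
eef_rot: [0.733, 0.68, -0.001, -0.003]
contact_force: [-0.7, -0.2, -1.2]
opening: 0.51
```

Emit:
carry_out --commands '[[[0,0,-0.087,0,0,0,4],[0,0,-0.087,0,0,0,4],[0,0,-0.087,0,0,0,4],[0,0,-0.087,0,0,0,4]]]'

```text
clock: 4.92
tool_pos: [0.4444, -0.1469, 0.1754]
eef_rot: [0.708, 0.706, -0.0, -0.001]
contact_force: [0.4, 1.3, -1.0]
opening: 0.513
```

```bash
python3 -c "
from plan import *
from m import *
plan(.446,-.147,.17,0)
w=r.snapshot('wrist');cv2.imwrite('pics/w3.png',w['pixels'][:,:,::-1]);print(held(w,r.get_state()))
for p in [(.446,-.147),(.4445,-.079),(.443,-.011),(.4415,.057),(.440,.125)]: print(proj(w,[*p,.060]),proj(w,[*p,.02]))
"
```

```text
t4.92 pos [ 0.4444 -0.1469  0.1754] yaw_y -0.2 op 0.513 F [ 0.4  1.3 -1. ] | turn [-0.001 -0.    -0.003] shift [-0.01  0.16  0.54]
(array([287.5178819 , 218.37843083]), np.int32(3607), (array([-0.00308083, -0.00100838]), np.int64(107)))
[[289.27562065 195.44001684]] [[289.0034402  184.19228168]]
[[287.15418235 108.3507972 ]] [[287.12686702 107.22654832]]
[[284.74383609  10.84433839]] [[285.02820936  22.25211503]]
[[282.08217667 -94.74379192]] [[282.72954901 -69.3079797 ]]
[[ 279.30833929 -201.43231052]] [[ 280.30613892 -163.5866859 ]]
```

View pics/w3.png

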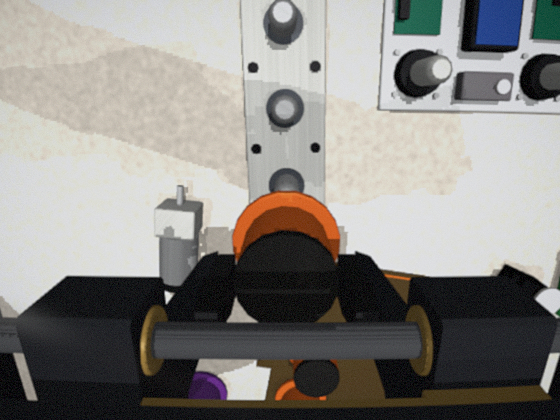

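The wrist view shows pin 4 at (285,108) against a predicted (287,108), and pin 3's top at (283,12). That confirms the bar's pose to about 1.5 mm. The held foot sits 2–3 mm toward tool -x. I'll lower it onto pin 5.

Emit:
carry_out --commands '[[[0,0,0,0.25,0.1,2.5,4],[0,0,0,0.25,0.1,5,4],[0,0,0,0.25,0.1,7,4],[0,0,0,0.25,0.1,8,4],[0,0,0,0.25,0.1,8.5,4],[0,0,0,0.25,0.1,9,4],[0,0,0,0.25,0.1,9.5,4],[0,0,0,0.25,0.1,10,4]]]'

```text
clock: 5.63
tool_pos: [0.4462, -0.1442, 0.0762]
eef_rot: [0.707, 0.707, 0.0, 0.001]
contact_force: [-0.9, -1.0, 0.6]
opening: 0.51
```

```bash
python3 -c "
from plan import *
plan(.4455,-.1445,.065,0)
w=r.snapshot('wrist');cv2.imwrite('pics/w4.png',w['pixels'][:,:,::-1])
d=r.snapshot('side');crop(d,210,170,350,300,'s4',4)
"
```

```text
t5.63 pos [ 0.4462 -0.1442  0.0762] yaw_y -0.0 op 0.510 F [-0.9 -1.   0.6] | turn [ 0.001  0.    -0.001] shift [-0.03 -0.07  1.12]
```

View pics/s4.png

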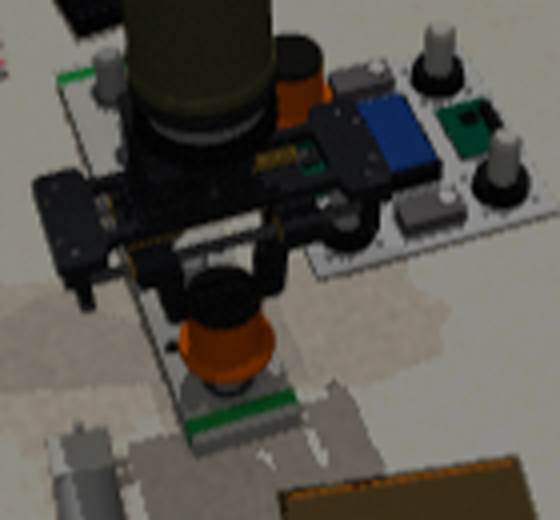

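The side view shows the foot over pin 5 at crop position (228,350). It is engaged about 9 mm with no contact force, so I'll keep lowering in small steps.

Emit:
carry_out --commands '[[[0,0,0,0,0,0.4,4],[0,0,0,0,0,0.8,4],[0,0,0,0,0,1.2,4],[0,0,0,0,0,1.6,4],[0,0,0,0,0,1.6,4],[0,0,0,0,0,1.6,4]]]'

```text
clock: 6.23
tool_pos: [0.4461, -0.144, 0.0601]
eef_rot: [0.707, 0.707, 0.0, 0.0]
contact_force: [-0.3, -1.1, 1.4]
opening: 0.507
```

Emit:
carry_out --commands '[[[0,0,0,0,0,0.3,4],[0,0,0,0,0,0.6,4],[0,0,0,0,0,0.6,4],[0,0,0,0,0,0.6,4]]]'

```text
clock: 6.57
tool_pos: [0.4462, -0.1442, 0.0555]
eef_rot: [0.707, 0.707, 0.0, 0.001]
contact_force: [-1.4, -0.3, 19.3]
opening: 0.509
```

Emit:
carry_out --commands '[[[0,0,0,0,0,-0.1,4],[0,0,0,0,0,-0.1,6],[0,0,0,0,0,-0.1,8],[0,0,0,0,0,-0.1,8],[0,0,0,0,0,-0.1,8],[0,0,0,0,0,-4,8],[0,0,0,0,0,-8,8],[0,0,0,0,0,-12,8],[0,0,0,0,0,-12,8],[0,0,0,0,0,-12,8]]]'

```text
clock: 7.4
tool_pos: [0.4471, -0.1442, 0.1757]
eef_rot: [0.707, 0.707, 0.001, 0.002]
contact_force: [-0.3, -0.1, -1.0]
opening: 0.908
```

```bash
python3 -c "
from plan import *
plan(.474,-.334,.14,0)
w=r.snapshot('wrist');cv2.imwrite('pics/w5.png',w['pixels'][:,:,::-1])
d=r.snapshot('side');crop(d,210,170,400,400,'s5',2.6)
"
```

```text
t7.40 pos [ 0.4471 -0.1442  0.1757] yaw_y -0.0 op 0.908 F [-0.3 -0.1 -1. ] | turn [ 0.004  0.001 -0.001] shift [-18.97   2.69   3.6 ]
```

View pics/s5.png

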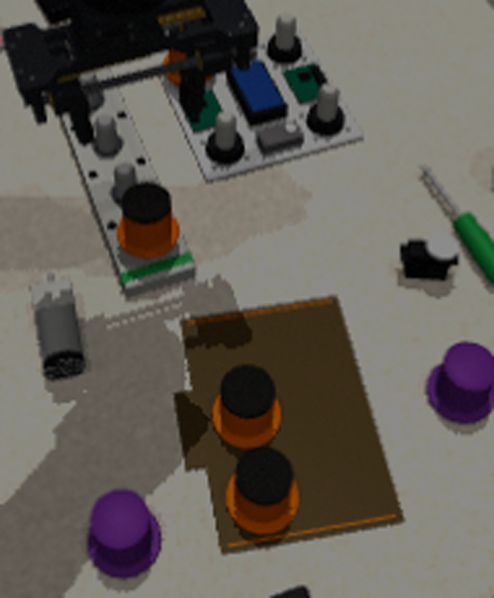

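View pics/w5.png

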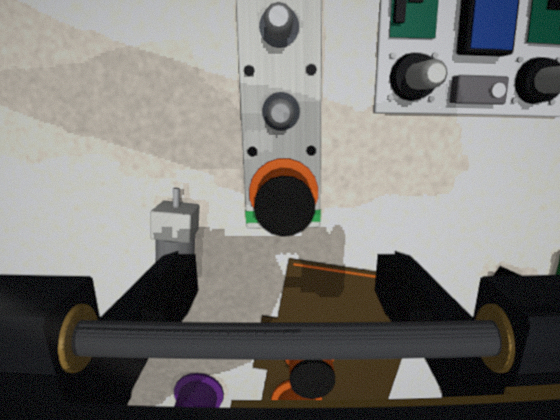

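```bash
python3 -c "
from plan import *
d=r.snapshot('side');w=r.snapshot('wrist')
for n,dd in(('side',d),('wrist',w)):
  hsv=cv2.cvtColor(dd['pixels'],cv2.COLOR_RGB2HSV);
  for mo in(.02,.037):
    c=np.array([.4445,-.147,mo]); th=np.linspace(0,2*np.pi,60)
    for rad,h in((.023,.054),(.03,0)):
      P=proj(dd,c+np.c_[rad*np.cos(th),rad*np.sin(th),0*th+h]); print(n,mo,h,P.min(0).round(1),P.max(0).round(1),P.mean(0).round(1))
crop(d,240,230,300,290,'s6',8);crop(w,235,145,335,245,'w6',5)
"
```

```text
side 0.02 0.054 [255.7 243.9] [274.9 259.4] [265.4 251.6]
side 0.02 0 [254.5 254.7] [278.4 274.6] [266.6 264.5]
side 0.037 0.054 [255.2 239.6] [274.6 255.1] [265.1 247.3]
side 0.037 0 [254.  250.7] [278.2 270.7] [266.3 260.5]
wrist 0.02 0.054 [257.  175.2] [317.2 233. ] [287.6 204.5]
wrist 0.02 0 [254.1 155.1] [320.2 219.4] [287.7 187.7]
wrist 0.037 0.054 [255.1 180.1] [319.1 241.2] [287.6 211.1]
wrist 0.037 0 [252.4 158.1] [321.9 225.6] [287.7 192.3]
```

View pics/s6.png

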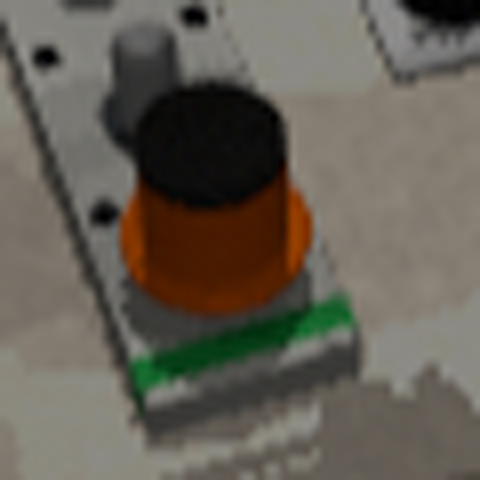

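View pics/w6.png

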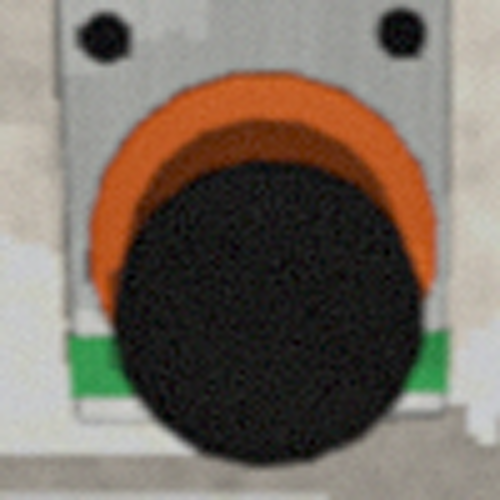

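Foot A stands proud: in the side view its flange's lower edge is at row 269 (proud predicts 271, home 275) and its top edge at row 240 (proud 240, home 244). So A is tight. Next is foot B.

Emit:
carry_out --commands '[[[0,0,0,-4,0.6,0,8.8],[0,0,0,-8,1.2,0,8.8],[0,0,0,-12,1.8,0,8.8],[0,0,0,-16,2.4,0,8.8],[0,0,0,-19,2.7,1,8.8],[0,0,0,-19,2.7,3,8.8],[0,0,0,-19,2.7,3.6,8.8],[0,0,0,-19,2.7,3.6,8.8]]]'

```text
clock: 8.27
tool_pos: [0.4708, -0.332, 0.1352]
eef_rot: [0.707, 0.707, -0.001, -0.003]
contact_force: [0.5, 0.4, -0.1]
opening: 0.996
```

```bash
python3 -c "
from plan import *
plan(.474,-.334,.028,0)
w=r.snapshot('wrist');cv2.imwrite('pics/w7.png',w['pixels'][:,:,::-1])
th=np.linspace(0,2*np.pi,60)
for p in [(.474,-.334),(.460,-.405)]:
  for rad,h in((.023,.057),(.03,.003)):
    P=proj(w,np.array([*p,0])+np.c_[rad*np.cos(th),rad*np.sin(th),0*th+h]); print(p,h,P.min(0).round(1),P.max(0).round(1),P.mean(0).round(1))
"
```

```text
t8.27 pos [ 0.4708 -0.332   0.1352] yaw_y 0.1 op 0.996 F [ 0.5  0.4 -0.1] | turn [-0.006 -0.004  0.001] shift [-0.24  0.38 10.71]
(0.474, -0.334) 0.057 [259.7 180.1] [324.7 242.2] [292.7 211.6]
(0.474, -0.334) 0.003 [256.4 158. ] [326.8 226.4] [292.2 192.7]
(0.46, -0.405) 0.057 [243.5 273.2] [303.4 325.8] [273.9 299.9]
(0.46, -0.405) 0.003 [242.8 238.1] [308.8 298. ] [276.3 268.5]
```

View pics/w7.png

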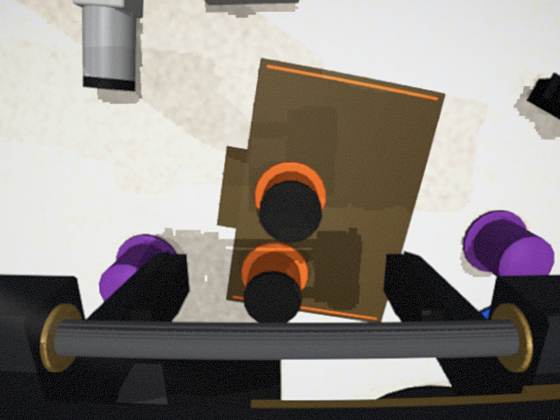

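Foot B's flange spans columns 255–326 with its top edge at row 162, within about 2 mm of prediction. The purple look-alikes are out of the fingers' way, so I'll go down and grip.

Emit:
carry_out --commands '[[[0,0,0,-0.3,0.25,3,8.8],[0,0,0,-0.3,0.25,6,8.8],[0,0,0,-0.3,0.25,8.5,8.8],[0,0,0,-0.3,0.25,10,8.8],[0,0,0,-0.3,0.25,10.7,8.8],[0,0,0,-0.3,0.25,10.7,8.8],[0,0,0,-0.3,0.25,10.7,4],[0,0,0,-0.3,0.25,10.7,4],[0,0,0,-0.3,0.25,10.7,4],[0,0,0,-0.3,0.25,10.7,4]]]' --force 30

```text
clock: 9.15
tool_pos: [0.4759, -0.3373, 0.0323]
eef_rot: [0.707, 0.707, 0.0, 0.001]
contact_force: [-0.3, -0.7, 0.3]
opening: 0.719
```

Emit:
carry_out --commands '[[[0,0,0,0,0,0,4],[0,0,0,0,0,0,4],[0,0,0,0,0,0,4],[0,0,0,0,0,-1,4],[0,0,0,0,0,-4,4],[0,0,0,0,0,-8,4],[0,0,0,0,0,-12,4],[0,0,0,0,0,-15,4],[0,0,0,0,0,-15,4],[0,0,0,0,0,-15,4]]]'

```text
clock: 9.98
tool_pos: [0.4762, -0.3374, 0.1834]
eef_rot: [0.707, 0.707, 0.0, 0.002]
contact_force: [-0.7, -0.2, -1.0]
opening: 0.496
```

```bash
python3 -c "
from plan import *
from m import *
plan(.4435,-.011,.18,0)
w=r.snapshot('wrist');print(held(w,r.get_state()))
"
```

```text
t9.98 pos [ 0.4762 -0.3374  0.1834] yaw_y -0.0 op 0.496 F [-0.7 -0.2 -1. ] | turn [ 0.004  0.002 -0.   ] shift [32.64 -3.28  0.25]
(array([286.48338208, 210.30603563]), np.int32(3761), (array([0.00074534, 0.00069364]), np.int64(107)))
```

Emit:
carry_out --commands '[[[0,0,0,4,-0.4,0,4],[0,0,0,8,-0.8,0,4],[0,0,0,12,-1.2,0,4],[0,0,0,16,-1.6,0,4],[0,0,0,20,-2,0,4],[0,0,0,24,-2.4,0,4],[0,0,0,28,-2.8,0,4],[0,0,0,31,-3.2,0,4],[0,0,0,32.6,-3.3,0,4],[0,0,0,32.6,-3.3,0,4]]]'

```text
clock: 10.87
tool_pos: [0.4409, -0.0063, 0.1802]
eef_rot: [0.704, 0.71, -0.0, -0.002]
contact_force: [0.6, -0.6, -0.4]
opening: 0.498
```

Emit:
carry_out --commands '[[[0,0,0,0,0,0,4],[0,0,0,0,0,0,4],[0,0,0,0,0,0,4]]]'

```text
clock: 11.12
tool_pos: [0.4418, -0.0126, 0.1805]
eef_rot: [0.708, 0.706, -0.001, -0.0]
contact_force: [0.6, -0.3, -0.4]
opening: 0.491
```

```bash
python3 -c "
from plan import *
from m import *
plan(.4435,-.011,.09,0)
w=r.snapshot('wrist');cv2.imwrite('pics/w8.png',w['pixels'][:,:,::-1]);print(held(w,r.get_state()))
for p in [(.4445,-.079),(.443,-.011),(.4415,.057),(.440,.125)]: print(proj(w,[*p,.060]),proj(w,[*p,.02]))
"
```

```text
t11.12 pos [ 0.4418 -0.0126  0.1805] yaw_y -0.2 op 0.491 F [ 0.6 -0.3 -0.4] | turn [-0.002  0.001 -0.003] shift [0.17 0.18 9.05]
(array([286.65420561, 210.41999434]), np.int32(3531), (array([ 0.00080332, -0.00089246]), np.int64(105)))
[[290.48421971 267.30493082]] [[290.11269173 249.04634557]]
[[288.68936174 191.69821849]] [[288.49727835 180.97708857]]
[[286.62747077 105.75678609]] [[286.6745102  104.90860085]]
[[284.29426397   9.72866915]] [[284.64217585  21.05074843]]
```

View pics/w8.png

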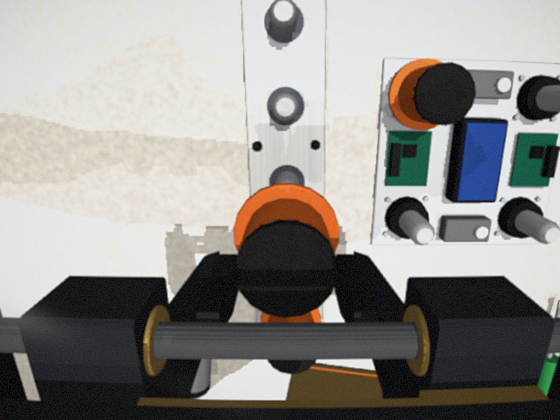

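Pin 2 shows at (285,104) as predicted, and foot B is centred in the hand. I'll lower it onto pin 3.

Emit:
carry_out --commands '[[[0,0,0,0.1,0.05,3,4],[0,0,0,0.1,0.05,6,4],[0,0,0,0.1,0.05,8,4],[0,0,0,0.1,0.05,9,4],[0,0,0,0.1,0.05,9.5,4],[0,0,0,0.1,0.05,10,4],[0,0,0,0.1,0.05,10.5,4],[0,0,0,0.1,0.05,10.5,4]]]'

```text
clock: 11.83
tool_pos: [0.4427, -0.0104, 0.0758]
eef_rot: [0.707, 0.707, -0.0, 0.0]
contact_force: [-0.0, -0.8, -1.2]
opening: 0.497
```

Emit:
carry_out --commands '[[[0,0,0,0,0,0.4,4],[0,0,0,0,0,0.8,4],[0,0,0,0,0,1.2,4],[0,0,0,0,0,1.5,4],[0,0,0,0,0,1.5,4]]]'

```text
clock: 12.25
tool_pos: [0.4424, -0.0101, 0.0606]
eef_rot: [0.707, 0.707, -0.001, -0.0]
contact_force: [-0.2, -1.2, -1.0]
opening: 0.494
```

Nothing yet; the proud stop would be at about 0.066. Continuing.

Emit:
carry_out --commands '[[[0,0,0,0,0,0.3,4],[0,0,0,0,0,0.6,4],[0,0,0,0,0,0.9,4],[0,0,0,0,0,1.1,4],[0,0,0,0,0,1.2,4],[0,0,0,0,0,1.2,4]]]'

```text
clock: 12.75
tool_pos: [0.4427, -0.0107, 0.049]
eef_rot: [0.707, 0.707, -0.001, 0.0]
contact_force: [-0.9, -4.2, 0.5]
opening: 0.495
```

Emit:
carry_out --commands '[[[0,0,0,0,0,0.1,4],[0,0,0,0,0,0.3,4],[0,0,0,0,0,0.3,4]]]'

```text
clock: 13.0
tool_pos: [0.4427, -0.0118, 0.0477]
eef_rot: [0.708, 0.707, -0.001, 0.002]
contact_force: [-3.2, -5.7, 23.2]
opening: 0.494
```

It's home, seated at 23 N. I'll release, retract and go for foot C.

Emit:
carry_out --commands '[[[0,0,0,0,0,0,4],[0,0,0,0,0,0,6],[0,0,0,0,0,0,8],[0,0,0,0,0,0,8],[0,0,0,0,0,0,8],[0,0,0,0,0,-4,8],[0,0,0,0,0,-8,8],[0,0,0,0,0,-12,8],[0,0,0,0,0,-12,8],[0,0,0,0,0,-12,8]]]'

```text
clock: 13.83
tool_pos: [0.4444, -0.0095, 0.1677]
eef_rot: [0.707, 0.707, 0.002, 0.001]
contact_force: [0.1, 0.1, -0.6]
opening: 0.912
```

```bash
python3 -c "
from plan import *
plan(.460,-.405,.14,0)
d=r.snapshot('side');crop(d,210,170,400,400,'s9',2.6)
t=r.snapshot('top');crop(t,215,150,435,265,'t9',3.6)
for mo in(.02,.037):
    c=np.array([.4425,-.011,mo]); th=np.linspace(0,2*np.pi,60)
    for rad,h in((.023,.054),(.03,0)):
      P=proj(d,c+np.c_[rad*np.cos(th),rad*np.sin(th),0*th+h]); print(mo,h,(P.min(0)*2.6-[546,442]).round(1),(P.max(0)*2.6-[546,442]).round(1))
"
```

```text
t13.83 pos [ 0.4444 -0.0095  0.1677] yaw_y -0.0 op 0.912 F [ 0.1  0.1 -0.6] | turn [ 0.005 -0.001 -0.001] shift [-39.55   1.57   2.73]
0.02 0.054 [79.5 93.8] [124.9 127.4]
0.02 0 [ 78.  123.6] [135.  167.1]
0.037 0.054 [77.8 82.3] [123.8 116. ]
0.037 0 [ 76.3 113. ] [134.  156.6]
```

View pics/s9.png

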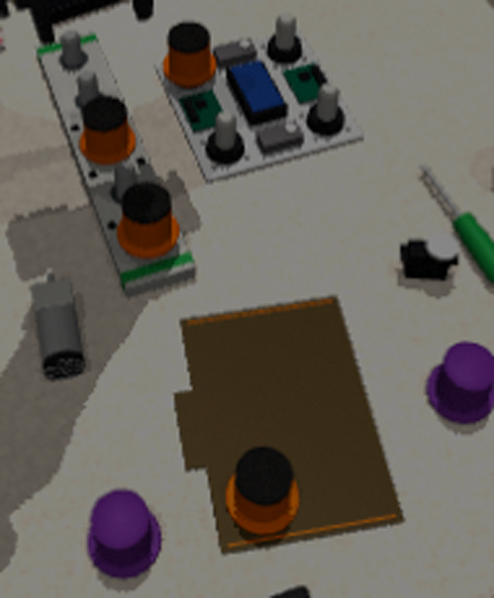

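View pics/t9.png

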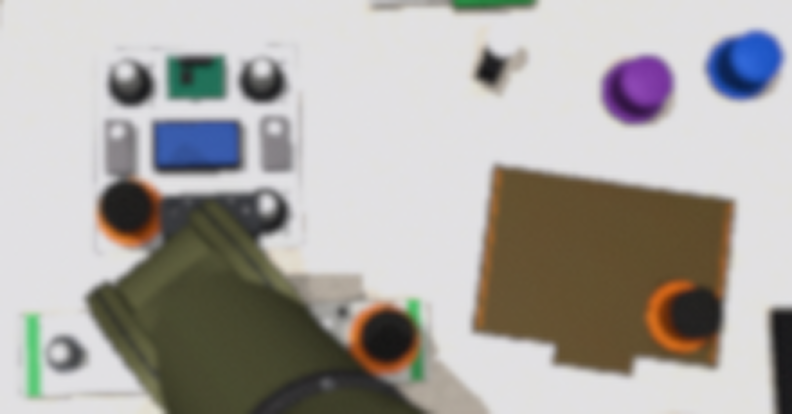

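Foot B is home: its lower edge is at crop row 165 (home predicts 167, proud 157). Foot A still stands proud, and foot C is unmoved on the plate. I'll go to C.

Emit:
carry_out --commands '[[[0,0,0,-4,0.2,0,8.8],[0,0,0,-8,0.4,0,8.8],[0,0,0,-12,0.6,0,8.8],[0,0,0,-16,0.8,0,8.8],[0,0,0,-20,1,0,8.8],[0,0,0,-24,1.2,0,8.8],[0,0,0,-28,1.4,0,8.8],[0,0,0,-32,1.6,0,8.8],[0,0,0,-36,1.6,1,8.8],[0,0,0,-39.5,1.6,2.5,8.8]]]'

```text
clock: 14.77
tool_pos: [0.4583, -0.4077, 0.1394]
eef_rot: [0.707, 0.707, -0.001, -0.0]
contact_force: [1.1, 0.1, -1.0]
opening: 0.997
```

Emit:
carry_out --commands '[[[0,0,0,0,0,0,8.8],[0,0,0,0,0,0,8.8],[0,0,0,0,0,0,8.8],[0,0,0,0,0,0,8.8]]]'

```text
clock: 15.1
tool_pos: [0.4594, -0.4023, 0.1405]
eef_rot: [0.706, 0.708, 0.0, -0.001]
contact_force: [-0.3, 0.3, -0.3]
opening: 1.0
```

```bash
python3 -c "
from plan import *
plan(.460,-.405,.030,0)
w=r.snapshot('wrist');crop(w,180,120,400,330,'w9',2.8)
th=np.linspace(0,2*np.pi,60)
for p in [(.460,-.405)]:
  for rad,h in((.023,.057),(.03,.003)):
    P=proj(w,np.array([*p,0])+np.c_[rad*np.cos(th),rad*np.sin(th),0*th+h]); P=(P-[180,120])*2.8;print(p,h,P.min(0).round(1),P.max(0).round(1),P.mean(0).round(1))
"
```

```text
t15.10 pos [ 0.4594 -0.4023  0.1405] yaw_y 0.2 op 1.000 F [-0.3  0.3 -0.3] | turn [-0.001 -0.002  0.003] shift [-0.29  0.07 11.05]
(0.46, -0.405) 0.057 [213.2 165.9] [391.3 336.2] [303.8 252.1]
(0.46, -0.405) 0.003 [204.7 105.2] [398.6 293.4] [303.3 200.6]
```

View pics/w9.png

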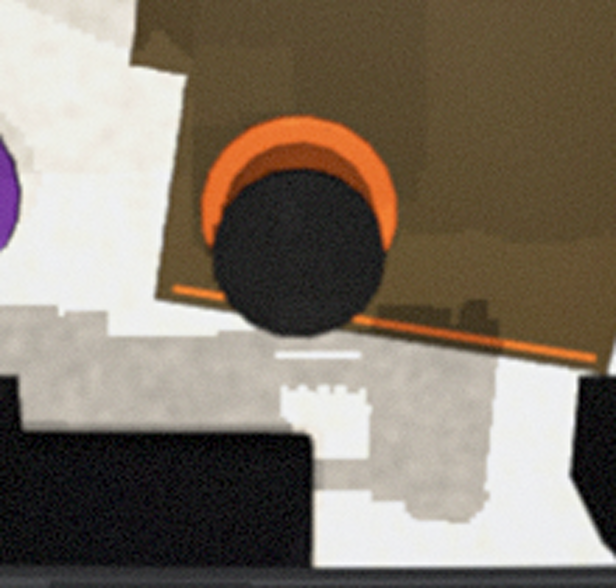

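Foot C's flange spans crop columns 201–398, which matches prediction, and its row is about 2 mm toward -y. The laptop edge is more than 80 mm away. I'll grip.

Emit:
carry_out --commands '[[[0,0,0,-0.4,0.05,3,8.8],[0,0,0,-0.4,0.05,6,8.8],[0,0,0,-0.4,0.05,8.5,8.8],[0,0,0,-0.4,0.05,10,8.8],[0,0,0,-0.4,0.05,11,8.8],[0,0,0,-0.4,0.05,11,8.8],[0,0,0,-0.4,0.05,11,4],[0,0,0,-0.4,0.05,11,4],[0,0,0,-0.4,0.05,11,4],[0,0,0,-0.4,0.05,11,4]]]' --force 30

```text
clock: 15.98
tool_pos: [0.46, -0.4093, 0.0323]
eef_rot: [0.707, 0.707, 0.0, 0.001]
contact_force: [-0.5, -0.7, 1.0]
opening: 0.72
```

Emit:
carry_out --commands '[[[0,0,0,0,0,0,4],[0,0,0,0,0,0,4],[0,0,0,0,0,0,4],[0,0,0,0,0,-1,4],[0,0,0,0,0,-4,4],[0,0,0,0,0,-8,4],[0,0,0,0,0,-12,4],[0,0,0,0,0,-15,4],[0,0,0,0,0,-15,4],[0,0,0,0,0,-15,4]]]'

```text
clock: 16.82
tool_pos: [0.4602, -0.4094, 0.1835]
eef_rot: [0.707, 0.707, 0.0, 0.002]
contact_force: [0.9, 0.3, -1.1]
opening: 0.498
```

```bash
python3 -c "
from plan import *
from m import *
plan(.4405,.125,.18,0)
w=r.snapshot('wrist');print(held(w,r.get_state()))
"
```

```text
t16.82 pos [ 0.4602 -0.4094  0.1835] yaw_y -0.0 op 0.498 F [ 0.9  0.3 -1.1] | turn [ 0.003  0.003 -0.   ] shift [53.44 -1.98  0.2 ]
(array([288.97679937, 208.5357237 ]), np.int32(3793), (array([0.00152093, 0.00089895]), np.int64(108)))
```

Emit:
carry_out --commands '[[[0,0,0,4,-0.2,0,4],[0,0,0,8,-0.3,0,4],[0,0,0,12,-0.5,0,4],[0,0,0,16,-0.6,0,4],[0,0,0,20,-0.8,0,4],[0,0,0,24,-0.9,0,4],[0,0,0,28,-1.1,0,4],[0,0,0,32,-1.2,0,4],[0,0,0,36,-1.3,0,4],[0,0,0,40,-1.5,0,4]]]'

```text
clock: 17.7
tool_pos: [0.4426, -0.0074, 0.1798]
eef_rot: [0.707, 0.707, -0.001, -0.001]
contact_force: [0.8, 0.7, -0.6]
opening: 0.493
```

Emit:
carry_out --commands '[[[0,0,0,4,-0.2,0,4],[0,0,0,8,-0.3,0,4],[0,0,0,12,-0.5,0,4],[0,0,0,13.3,-0.5,0,4],[0,0,0,13.3,-0.5,0,4],[0,0,0,13.3,-0.5,0,4],[0,0,0,13.3,-0.5,0,4]]]'

```text
clock: 18.28
tool_pos: [0.4384, 0.1221, 0.1801]
eef_rot: [0.708, 0.707, -0.002, -0.0]
contact_force: [0.8, -0.1, 0.1]
opening: 0.493
```

```bash
python3 -c "
from plan import *
from m import *
plan(.4402,.124,.09,0)
w=r.snapshot('wrist');cv2.imwrite('pics/w10.png',w['pixels'][:,:,::-1]);print(held(w,r.get_state()))
for p in [(.4425,-.011),(.441,.057),(.440,.125)]: print(proj(w,[*p,.060]),proj(w,[*p,.02]))
"
```

```text
t18.28 pos [0.4384 0.1221 0.1801] yaw_y -0.1 op 0.493 F [ 0.8 -0.1  0.1] | turn [-0.003  0.002 -0.002] shift [0.21 0.21 9.01]
(array([287.02004066, 208.50334011]), np.int32(3443), (array([ 0.00205582, -0.00106634]), np.int64(105)))
[[291.99265469 331.99207691]] [[291.54304529 308.28697371]]
[[290.527874   265.90975594]] [[290.2003378  247.70423557]]
[[289.44211883 190.04448328]] [[289.21531086 179.42366136]]
```

View pics/w10.png

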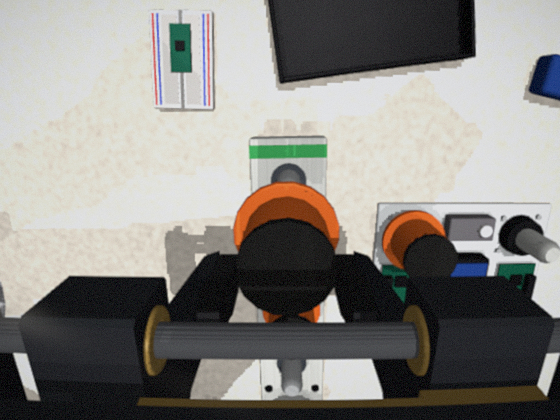

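Pin 1 peeks out at (289,170) just ahead of the held foot, so it needs about +2 mm in both axes. Lowering.

Emit:
carry_out --commands '[[[0,0,0,0.15,0.2,3,4],[0,0,0,0.15,0.2,6,4],[0,0,0,0.15,0.2,8,4],[0,0,0,0.15,0.2,9,4],[0,0,0,0.15,0.2,9.5,4],[0,0,0,0.15,0.2,10,4],[0,0,0,0.15,0.2,10.5,4],[0,0,0,0.15,0.2,10.5,4]]]'

```text
clock: 19.0
tool_pos: [0.4411, 0.1247, 0.0758]
eef_rot: [0.707, 0.707, -0.001, 0.0]
contact_force: [-1.2, -0.8, -1.0]
opening: 0.493
```

Emit:
carry_out --commands '[[[0,0,0,0,0,0.4,4],[0,0,0,0,0,0.8,4],[0,0,0,0,0,1.2,4],[0,0,0,0,0,1.5,4],[0,0,0,0,0,1.5,4]]]'

```text
clock: 19.42
tool_pos: [0.4409, 0.1251, 0.0606]
eef_rot: [0.707, 0.707, -0.001, 0.0]
contact_force: [-0.2, -2.1, -2.1]
opening: 0.493
```

Emit:
carry_out --commands '[[[0,0,0,0,0,0.3,4],[0,0,0,0,0,0.6,4],[0,0,0,0,0,0.9,4],[0,0,0,0,0,1.1,4],[0,0,0,0,0,1.3,4],[0,0,0,0,0,1.4,4],[0,0,0,0,0,1.4,4]]]'

```text
clock: 20.0
tool_pos: [0.4408, 0.1219, 0.0482]
eef_rot: [0.708, 0.706, -0.002, 0.002]
contact_force: [-2.5, -9.0, 19.3]
opening: 0.492
```

Emit:
carry_out --commands '[[[0,0,0,0,0,0,4],[0,0,0,0,0,0,6],[0,0,0,0,0,0,8],[0,0,0,0,0,0,8],[0,0,0,0,0,0,8],[0,0,0,0,0,-4,8],[0,0,0,0,0,-8,8],[0,0,0,0,0,-12,8],[0,0,0,0,0,-12,8],[0,0,0,0,0,-12,8]]]'

```text
clock: 20.83
tool_pos: [0.4429, 0.1266, 0.1688]
eef_rot: [0.707, 0.707, 0.003, 0.001]
contact_force: [-0.3, -0.5, -0.8]
opening: 0.909
```

```bash
python3 -c "
from plan import *
plan(.4405,.125,.20,0)
d=r.snapshot('side');crop(d,210,170,350,300,'s11',4)
w=r.snapshot('wrist');cv2.imwrite('pics/w11.png',w['pixels'][:,:,::-1])
th=np.linspace(0,2*np.pi,60)
for q in[(.4405,.1255),(.4425,-.011),(.4445,-.147)]:
  for mo in(.02,.037):
    c=np.array([*q,mo]); 
    for rad,h in((.023,.054),(.03,0)):
      P=proj(d,c+np.c_[rad*np.cos(th),rad*np.sin(th),0*th+h]); P=(P-[210,170])*4;print(q,mo,h,P.min(0).round(1),P.max(0).round(1))
"
```

```text
t20.83 pos [0.4429 0.1266 0.1688] yaw_y -0.0 op 0.909 F [-0.3 -0.5 -0.8] | turn [ 0.005 -0.003 -0.   ] shift [-0.16 -0.23 -3.12]
(0.4405, 0.1255) 0.02 0.054 [71.5 16.5] [135.7  60.2]
(0.4405, 0.1255) 0.02 0 [71.  63.7] [151.9 120.6]
(0.4405, 0.1255) 0.037 0.054 [68.6 -1.2] [133.5  42.5]
(0.4405, 0.1255) 0.037 0 [68.2 47.2] [149.9 104.2]
(0.4425, -0.011) 0.02 0.054 [122.4 144.3] [192.2 196. ]
(0.4425, -0.011) 0.02 0 [120.  190.2] [207.7 257.1]
(0.4425, -0.011) 0.037 0.054 [119.8 126.7] [190.5 178.4]
(0.4425, -0.011) 0.037 0 [117.4 173.8] [206.2 240.8]
(0.4445, -0.147) 0.02 0.054 [182.9 295.8] [259.4 357.6]
(0.4445, -0.147) 0.02 0 [177.9 338.9] [273.6 418.3]
(0.4445, -0.147) 0.037 0.054 [180.9 278.5] [258.4 340.5]
(0.4445, -0.147) 0.037 0 [175.9 322.9] [272.8 402.7]
```

View pics/s11.png

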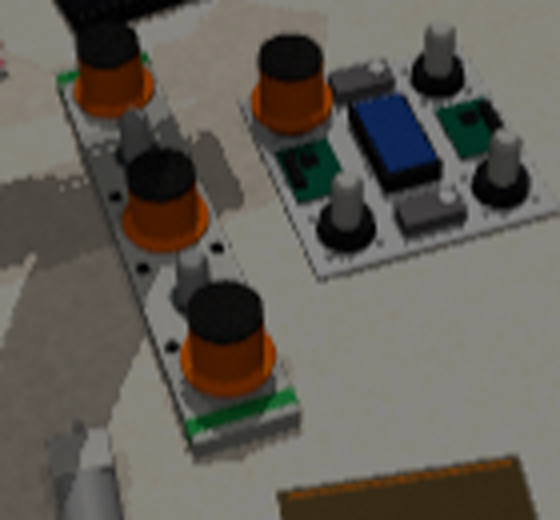

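View pics/w11.png

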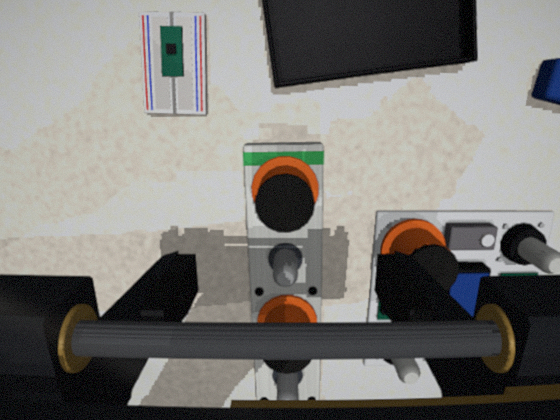

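The side view shows all three feet on pins at once. The pin 1 foot (lower edge at crop row 117) and the pin 3 foot (row 252) are home; the pin 5 foot (row 398) is proud. Stage 1 is done. I'll pick the pin 1 foot back up for a far leg.

Emit:
carry_out --commands '[[[0,0,0,-0.2,-0.2,3,8.8],[0,0,0,-0.2,-0.2,6,8.8],[0,0,0,-0.2,-0.2,9,8.8],[0,0,0,-0.2,-0.2,11,8.8],[0,0,0,-0.2,-0.2,11.9,8.8],[0,0,0,-0.2,-0.2,11.9,8.8],[0,0,0,-0.2,-0.2,11.9,4],[0,0,0,-0.2,-0.2,11.9,4],[0,0,0,-0.2,-0.2,11.9,4],[0,0,0,-0.2,-0.2,11.9,4]]]' --force 30

```text
clock: 21.77
tool_pos: [0.4397, 0.1237, 0.0487]
eef_rot: [0.707, 0.707, 0.001, 0.0]
contact_force: [0.3, -0.0, 1.1]
opening: 0.718
```

Emit:
carry_out --commands '[[[0,0,0,0,0,0,4],[0,0,0,0,0,0,4],[0,0,0,0,0,0,4],[0,0,0,0,0,-1,4],[0,0,0,0,0,-3,4],[0,0,0,0,0,-5,4],[0,0,0,0,0,-8,4],[0,0,0,0,0,-12,4],[0,0,0,0,0,-13.5,4],[0,0,0,0,0,-13.5,4]]]'

```text
clock: 22.6
tool_pos: [0.4412, 0.1244, 0.1863]
eef_rot: [0.707, 0.707, 0.003, 0.001]
contact_force: [0.5, 0.1, -1.5]
opening: 0.493
```

```bash
python3 -c "
from plan import *
from m import *
plan(.6735,-.0535,.18,0)
w=r.snapshot('wrist');print(held(w,r.get_state()))
"
```

```text
t22.60 pos [0.4412 0.1244 0.1863] yaw_y -0.1 op 0.493 F [ 0.5  0.1 -1.5] | turn [ 0.007 -0.002 -0.001] shift [-17.78  23.24   0.74]
(array([287.04874531, 211.96538794]), np.int32(3467), (array([0.00031255, 0.00025134]), np.int64(104)))
```

Emit:
carry_out --commands '[[[0,0,0,-2.2,2.9,0,4],[0,0,0,-4.4,5.8,0,4],[0,0,0,-6.6,8.7,0,4],[0,0,0,-8.8,11.6,0,4],[0,0,0,-11,14.5,0,4],[0,0,0,-13.2,17.4,0,4],[0,0,0,-15.4,20.3,0,4],[0,0,0,-17.8,23.2,0,4],[0,0,0,-17.8,23.2,0,4],[0,0,0,-17.8,23.2,0,4]]]'

```text
clock: 23.48
tool_pos: [0.6711, -0.057, 0.1798]
eef_rot: [0.709, 0.706, -0.002, -0.001]
contact_force: [-0.6, 0.5, -1.1]
opening: 0.495
```

Emit:
carry_out --commands '[[[0,0,0,0,0,0,4],[0,0,0,0,0,0,4],[0,0,0,0,0,0,4]]]'

```text
clock: 23.73
tool_pos: [0.6702, -0.0529, 0.1827]
eef_rot: [0.706, 0.708, -0.001, -0.001]
contact_force: [0.8, -0.2, -1.4]
opening: 0.49
```

```bash
python3 -c "
from plan import *
from m import *
plan(.6735,-.0535,.09,0)
w=r.snapshot('wrist');cv2.imwrite('pics/w12.png',w['pixels'][:,:,::-1]);print(held(w,r.get_state()))
for p in [(.6735,-.053),(.6735,.063),(.5575,-.053)]: print(proj(w,[*p,.060]),proj(w,[*p,.02]))
"
```

```text
t23.73 pos [ 0.6702 -0.0529  0.1827] yaw_y 0.2 op 0.490 F [ 0.8 -0.2 -1.4] | turn [-0.002 -0.     0.003] shift [-0.07  0.35  9.27]
(array([285.99382889, 212.1088359 ]), np.int32(3565), (array([ 0.00033299, -0.00118546]), np.int64(104)))
[[291.25078041 193.29305432]] [[290.7633165  182.52002979]]
[[292.17776432  42.16781589]] [[291.5260243   49.28759882]]
[[151.87316335 193.03268801]] [[167.01673414 182.36134122]]
```

View pics/w12.png

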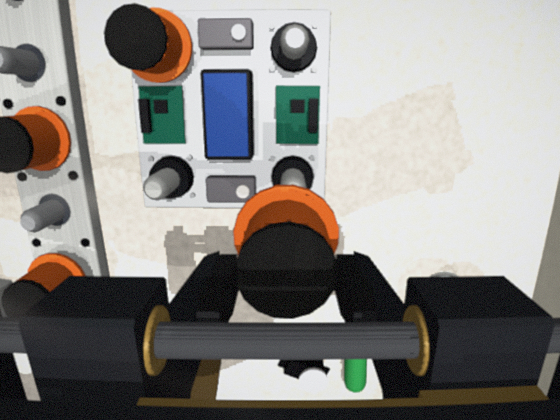

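The wrist view shows leg 1's collar at (293,48) against a predicted (291,49). Leg 2's collar is centred near (292,177) against (291,182), so the leg is about 3 mm further +y than I assumed. I'll correct for that and lower.

Emit:
carry_out --commands '[[[0,0,0,0.3,0.5,3,4],[0,0,0,0.3,0.5,6,4],[0,0,0,0.3,0.5,8,4],[0,0,0,0.3,0.5,9,4],[0,0,0,0.3,0.5,9.5,4],[0,0,0,0.3,0.5,10,4],[0,0,0,0.3,0.5,10.5,4],[0,0,0,0.3,0.5,10.7,4],[0,0,0,0.3,0.5,10.7,4]]]'

```text
clock: 24.53
tool_pos: [0.6766, -0.0514, 0.0765]
eef_rot: [0.707, 0.707, 0.0, 0.0]
contact_force: [-0.4, -0.9, -0.7]
opening: 0.493
```

Emit:
carry_out --commands '[[[0,0,0,0,0,0.4,4],[0,0,0,0,0,0.8,4],[0,0,0,0,0,1.2,4],[0,0,0,0,0,1.5,4],[0,0,0,0,0,1.5,4]]]'

```text
clock: 24.95
tool_pos: [0.6757, -0.0514, 0.0602]
eef_rot: [0.707, 0.707, -0.001, -0.0]
contact_force: [-0.1, -0.4, -0.6]
opening: 0.487
```

Emit:
carry_out --commands '[[[0,0,0,0,0,0.3,4],[0,0,0,0,0,0.6,4],[0,0,0,0,0,0.9,4],[0,0,0,0,0,1.1,4],[0,0,0,0,0,1.3,4],[0,0,0,0,0,1.4,4],[0,0,0,0,0,1.4,4]]]'

```text
clock: 25.53
tool_pos: [0.6763, -0.0514, 0.0485]
eef_rot: [0.707, 0.707, -0.0, 0.0]
contact_force: [-2.8, -0.3, 7.6]
opening: 0.497
```

Emit:
carry_out --commands '[[[0,0,0,0,0,0.2,4],[0,0,0,0,0,0.2,4],[0,0,0,0,0,0.2,4]]]'

```text
clock: 25.78
tool_pos: [0.6763, -0.0514, 0.0483]
eef_rot: [0.707, 0.707, -0.0, 0.001]
contact_force: [-6.7, -1.4, 18.4]
opening: 0.492
```

Emit:
carry_out --commands '[[[0,0,0,0,0,-0.2,4],[0,0,0,0,0,-0.2,6],[0,0,0,0,0,-0.2,8],[0,0,0,0,0,-0.2,8],[0,0,0,0,0,-0.2,8],[0,0,0,0,0,-4,8],[0,0,0,0,0,-8,8],[0,0,0,0,0,-12,8],[0,0,0,0,0,-12,8],[0,0,0,0,0,-12,8]]]'

```text
clock: 26.62
tool_pos: [0.6782, -0.051, 0.1678]
eef_rot: [0.707, 0.707, 0.002, 0.002]
contact_force: [-0.8, 0.2, 0.1]
opening: 0.909
```

```bash
python3 -c "
from plan import *
plan(.4427,-.0112,.17,0)
d=r.snapshot('side');crop(d,210,170,350,300,'s13',4)
w=r.snapshot('wrist');cv2.imwrite('pics/w13.png',w['pixels'][:,:,::-1])
th=np.linspace(0,2*np.pi,60)
for q in[(.675,-.051)]:
  for mo in(.02,.037):
    c=np.array([*q,mo]); 
    for rad,h in((.023,.054),(.03,0)):
      P=proj(d,c+np.c_[rad*np.cos(th),rad*np.sin(th),0*th+h]); P=(P-[210,170])*4;print(q,mo,h,P.min(0).round(1),P.max(0).round(1))
"
```

```text
t26.62 pos [ 0.6782 -0.051   0.1678] yaw_y -0.0 op 0.909 F [-0.8  0.2  0.1] | turn [ 0.006 -0.    -0.   ] shift [  3.97 -23.55  -0.35]
(0.675, -0.051) 0.02 0.054 [472.   99.7] [540.7 148.8]
(0.675, -0.051) 0.02 0 [456.9 146.4] [543.1 210.2]
(0.675, -0.051) 0.037 0.054 [473.7  81.9] [543.2 131.1]
(0.675, -0.051) 0.037 0 [458.3 129.9] [545.6 193.7]
```

View pics/s13.png

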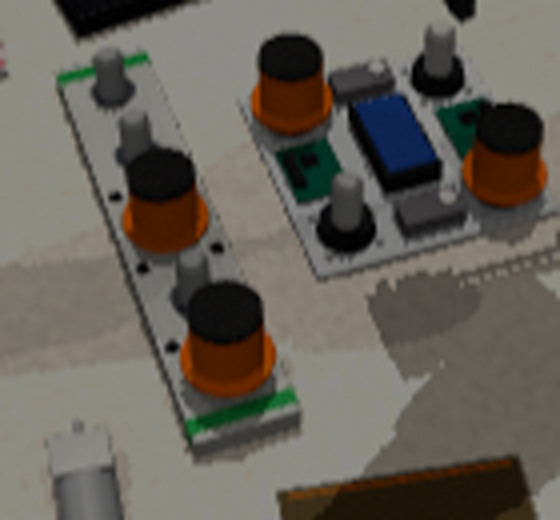

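View pics/w13.png

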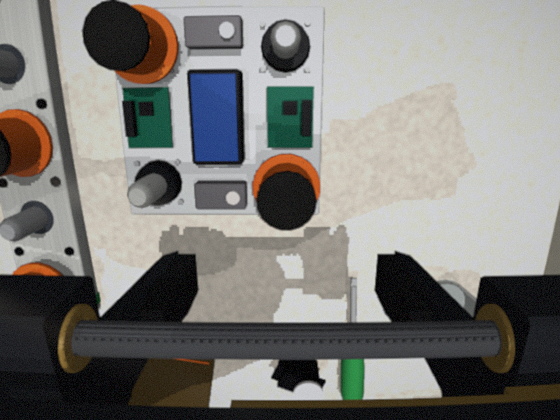

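The foot on leg 2 is home: its lower edge is at crop row 206 (home predicts 210, proud 194). Now the pin 3 foot.

Emit:
carry_out --commands '[[[0,0,0,0.7,-4,0,8.8],[0,0,0,1.4,-8,0,8.8],[0,0,0,2.1,-12,0,8.8],[0,0,0,2.8,-16,0,8.8],[0,0,0,3.5,-20,0,8.8],[0,0,0,4,-23.5,0,8.8],[0,0,0,4,-23.5,0,8.8],[0,0,0,4,-23.5,0,8.8],[0,0,0,4,-23.5,0,8.8],[0,0,0,4,-23.5,0,8.8]]]'

```text
clock: 27.55
tool_pos: [0.4428, -0.0113, 0.1646]
eef_rot: [0.707, 0.707, 0.001, 0.0]
contact_force: [0.0, 0.1, -0.2]
opening: 0.999
```

```bash
python3 -c "
from plan import *
plan(.4427,-.0115,.0495,0)"
```

```text
t27.55 pos [ 0.4428 -0.0113  0.1646] yaw_y -0.1 op 0.999 F [ 0.   0.1 -0.2] | turn [ 0.001 -0.001 -0.001] shift [-0.03 -0.02 11.51]
```

Emit:
carry_out --commands '[[[0,0,0,0,0,3,8.8],[0,0,0,0,0,6,8.8],[0,0,0,0,0,9,8.8],[0,0,0,0,0,11,8.8],[0,0,0,0,0,11.5,8.8],[0,0,0,0,0,11.5,8.8],[0,0,0,0,0,11.5,4],[0,0,0,0,0,11.5,4],[0,0,0,0,0,11.5,4],[0,0,0,0,0,11.5,4]]]' --force 30

```text
clock: 28.38
tool_pos: [0.4421, -0.0115, 0.051]
eef_rot: [0.707, 0.707, 0.001, 0.001]
contact_force: [-0.1, -0.5, 0.5]
opening: 0.723
```

Emit:
carry_out --commands '[[[0,0,0,0,0,0,4],[0,0,0,0,0,0,4],[0,0,0,0,0,0,4],[0,0,0,0,0,-1,4],[0,0,0,0,0,-3,4],[0,0,0,0,0,-5,4],[0,0,0,0,0,-8,4],[0,0,0,0,0,-12,4],[0,0,0,0,0,-13.5,4],[0,0,0,0,0,-13.5,4]]]'

```text
clock: 29.22
tool_pos: [0.4433, -0.0111, 0.1883]
eef_rot: [0.707, 0.707, 0.003, 0.002]
contact_force: [-0.8, -0.2, -0.4]
opening: 0.457
```

```bash
python3 -c "
from plan import *
from m import *
plan(.6755,.064,.18,0)
w=r.snapshot('wrist');print(held(w,r.get_state()))
"
```

```text
t29.22 pos [ 0.4433 -0.0111  0.1883] yaw_y -0.0 op 0.457 F [-0.8 -0.2 -0.4] | turn [ 0.007 -0.    -0.001] shift [ 7.53 23.21  0.99]
(array([290.0944088 , 307.71952337]), np.int32(1091), (array([-0.06563387,  0.0009934 ]), np.int64(44)))
```

The opening is 0.457 instead of 0.49 and the flange is not where it should be. I'll look.

```bash
python3 -c "
from plan import *
d=r.snapshot('side');crop(d,210,150,350,280,'s14',4)
w=r.snapshot('wrist');cv2.imwrite('pics/w14.png',w['pixels'][:,:,::-1])
print(r.get_state()['clock'])"
```

```text
29.3667
```

View pics/s14.png

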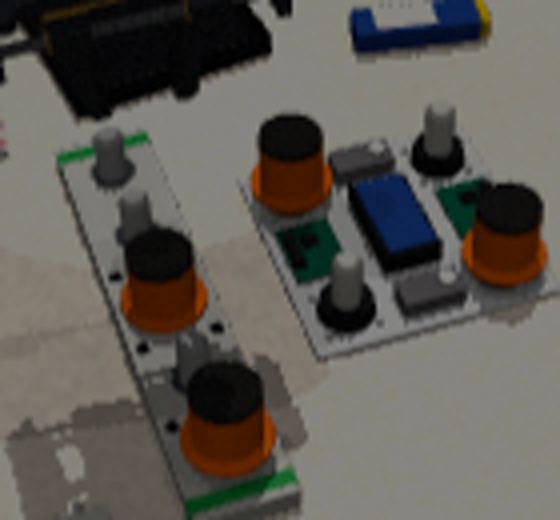

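View pics/w14.png

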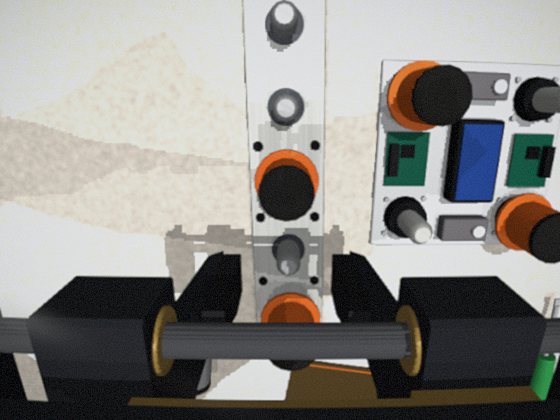

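The foot slipped out and stayed home on pin 3 at crop (163,280); the hand closed on air. I'll regrip lower and harder.

Emit:
carry_out --commands '[[[0,0,0,0,0,0,8.8],[0,0,0,0,0,0,8.8],[0,0,0,0,0,4,8.8],[0,0,0,0,0,8,8.8],[0,0,0,0,0,11,8.8],[0,0,0,0,0,13,8.8],[0,0,0,0,0,14.3,8.8],[0,0,0,0,0,14.3,8.8],[0,0,0,0,0,14.3,8.8]]]'

```text
clock: 30.12
tool_pos: [0.4404, -0.0111, 0.0413]
eef_rot: [0.707, 0.708, -0.001, -0.001]
contact_force: [0.3, 0.6, -0.3]
opening: 0.997
```

Emit:
carry_out --commands '[[[0,0,0,0,0,0,4],[0,0,0,0,0,0,4],[0,0,0,0,0,0,4],[0,0,0,0,0,0,4],[0,0,0,0,0,0,4],[0,0,0,0,0,0,4],[0,0,0,0,0,0,4],[0,0,0,0,0,0,4],[0,0,0,0,0,0,4],[0,0,0,0,0,0,4]]]' --force 50

```text
clock: 30.95
tool_pos: [0.4415, -0.0114, 0.0423]
eef_rot: [0.707, 0.707, 0.0, 0.0]
contact_force: [1.0, -1.2, 4.7]
opening: 0.501
```

Emit:
carry_out --commands '[[[0,0,0,0,0,-0.5,4],[0,0,0,0,0,-1,4],[0,0,0,0,0,-1.5,4],[0,0,0,0,0,-2,4],[0,0,0,0,0,-2.5,4],[0,0,0,0,0,-3,4]]]'

```text
clock: 31.45
tool_pos: [0.4413, -0.0114, 0.0728]
eef_rot: [0.707, 0.707, 0.0, 0.0]
contact_force: [0.3, -0.4, -0.2]
opening: 0.501
```

Emit:
carry_out --commands '[[[0,0,0,0,0,-1,4],[0,0,0,0,0,-3,4],[0,0,0,0,0,-6,4],[0,0,0,0,0,-9,4],[0,0,0,0,0,-11,4],[0,0,0,0,0,-11,4],[0,0,0,0,0,-11,4]]]'

```text
clock: 32.03
tool_pos: [0.4417, -0.0116, 0.183]
eef_rot: [0.707, 0.707, 0.001, 0.001]
contact_force: [0.0, -0.3, -0.9]
opening: 0.507
```

```bash
python3 -c "
from plan import *
from m import *
plan(.6755,.064,.18,0)
w=r.snapshot('wrist');print(held(w,r.get_state(),.019))
"
```

```text
t32.03 pos [ 0.4417 -0.0116  0.183 ] yaw_y -0.0 op 0.507 F [ 0.  -0.3 -0.9] | turn [ 0.002  0.    -0.001] shift [ 7.57 23.38  0.35]
(array([286.49412992, 214.62144534]), np.int32(3833), (array([-2.78678137e-05,  3.24738390e-05]), np.int64(108)))
```

Held again, centred. On to leg 1.

Emit:
carry_out --commands '[[[0,0,0,1.2,3.7,0,4],[0,0,0,2.4,7.4,0,4],[0,0,0,3.6,11.1,0,4],[0,0,0,4.8,14.8,0,4],[0,0,0,6,18.5,0,4],[0,0,0,7.2,22,0,4],[0,0,0,7.6,23.4,0,4],[0,0,0,7.6,23.4,0,4],[0,0,0,7.6,23.4,0,4],[0,0,0,7.6,23.4,0,4]]]'

```text
clock: 32.92
tool_pos: [0.6733, 0.064, 0.1804]
eef_rot: [0.707, 0.707, -0.002, -0.001]
contact_force: [0.1, -1.3, -0.9]
opening: 0.5
```

Emit:
carry_out --commands '[[[0,0,0,0,0,0,4],[0,0,0,0,0,0,4]]]'

```text
clock: 33.08
tool_pos: [0.6742, 0.0639, 0.182]
eef_rot: [0.707, 0.707, -0.001, 0.0]
contact_force: [-0.2, -0.7, -0.5]
opening: 0.495
```

```bash
python3 -c "
from plan import *
from m import *
plan(.6765,.0645,.075,0)
w=r.snapshot('wrist');cv2.imwrite('pics/w15.png',w['pixels'][:,:,::-1]);print(held(w,r.get_state(),.019))
print(proj(w,[.6755,.065,.02]))
"
```

```text
t33.08 pos [0.6742 0.0639 0.182 ] yaw_y 0.0 op 0.495 F [-0.2 -0.7 -0.5] | turn [-0.001  0.001  0.   ] shift [ 0.08  0.24 10.7 ]
(array([286.70301442, 214.38899083]), np.int32(3815), (array([ 4.92359015e-06, -1.22492476e-03]), np.int64(108)))
[[288.53611756 181.03408478]]
```

View pics/w15.png

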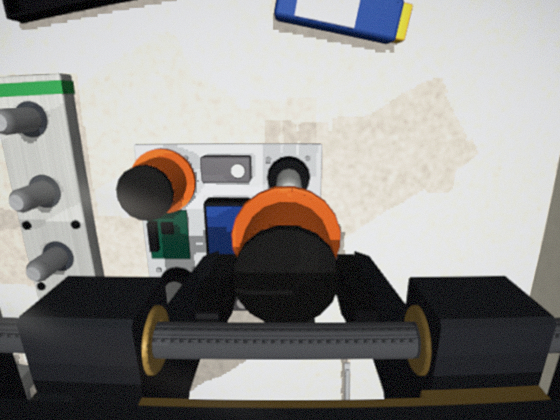

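Emit:
carry_out --commands '[[[0,0,0,0.1,0.2,3,4],[0,0,0,0.1,0.2,6,4],[0,0,0,0.1,0.2,8,4],[0,0,0,0.1,0.2,9.5,4],[0,0,0,0.1,0.2,10,4],[0,0,0,0.1,0.2,10.5,4],[0,0,0,0.1,0.2,11,4],[0,0,0,0.1,0.2,11.2,4],[0,0,0,0.1,0.2,11.2,4]]]'

```text
clock: 33.88
tool_pos: [0.6777, 0.0658, 0.0706]
eef_rot: [0.707, 0.707, 0.0, 0.0]
contact_force: [0.4, -0.3, 0.3]
opening: 0.496
```

Emit:
carry_out --commands '[[[0,0,0,0,0,0.4,4],[0,0,0,0,0,0.8,4],[0,0,0,0,0,1.2,4],[0,0,0,0,0,1.5,4],[0,0,0,0,0,1.5,4]]]'

```text
clock: 34.3
tool_pos: [0.677, 0.0654, 0.0542]
eef_rot: [0.707, 0.707, -0.0, -0.0]
contact_force: [-0.1, -0.7, -0.1]
opening: 0.497
```

Home should be at a TCP height of about 0.042.

Emit:
carry_out --commands '[[[0,0,0,0,0,0.4,4],[0,0,0,0,0,0.8,4],[0,0,0,0,0,1.1,4],[0,0,0,0,0,1.3,4],[0,0,0,0,0,1.4,4],[0,0,0,0,0,1.4,4]]]'

```text
clock: 34.8
tool_pos: [0.6771, 0.0656, 0.0424]
eef_rot: [0.707, 0.707, -0.0, 0.0]
contact_force: [-3.3, -0.8, 9.4]
opening: 0.501
```

Emit:
carry_out --commands '[[[0,0,0,0,0,0.2,4],[0,0,0,0,0,0.2,4],[0,0,0,0,0,0,6],[0,0,0,0,0,0,8],[0,0,0,0,0,0,8],[0,0,0,0,0,0,8],[0,0,0,0,0,-4,8],[0,0,0,0,0,-8,8],[0,0,0,0,0,-12,8],[0,0,0,0,0,-13,8]]]'

```text
clock: 35.63
tool_pos: [0.6808, 0.0674, 0.1776]
eef_rot: [0.707, 0.707, 0.005, 0.002]
contact_force: [0.6, 1.5, -0.4]
opening: 0.907
```

```bash
python3 -c "
from plan import *
plan(.4445,-.146,.18,0)
d=r.snapshot('side');crop(d,210,170,350,300,'s16',4)
th=np.linspace(0,2*np.pi,60)
for q in[(.676,.065)]:
  for mo in(.02,.037):
    c=np.array([*q,mo]); 
    for rad,h in((.023,.054),(.03,0)):
      P=proj(d,c+np.c_[rad*np.cos(th),rad*np.sin(th),0*th+h]); P=(P-[210,170])*4;print(q,mo,h,P.min(0).round(1),P.max(0).round(1))
"
```

```text
t35.63 pos [0.6808 0.0674 0.1776] yaw_y -0.0 op 0.907 F [ 0.6  1.5 -0.4] | turn [ 0.01  -0.003 -0.001] shift [-21.35 -23.61  -0.55]
(0.676, 0.065) 0.02 0.054 [408.9  -5.9] [472.8  36.7]
(0.676, 0.065) 0.02 0 [396.9  41.7] [477.4  97.4]
(0.676, 0.065) 0.037 0.054 [409.8 -23.6] [474.3  19. ]
(0.676, 0.065) 0.037 0 [397.6  25.1] [479.   80.8]
```

View pics/s16.png

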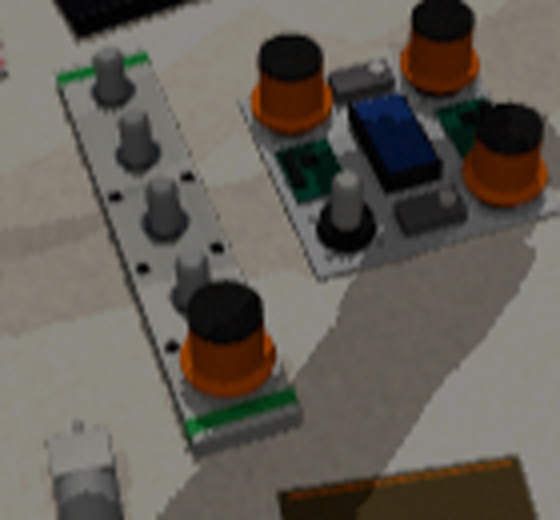

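The foot on leg 1 is home: its lower edge is at crop row 94 (home predicts 97, proud 81). Now the proud foot on pin 5, for the tray.

Emit:
carry_out --commands '[[[0,0,0,-2.6,-2.9,0,8.8],[0,0,0,-5.2,-5.8,0,8.8],[0,0,0,-7.8,-8.7,0,8.8],[0,0,0,-10.4,-11.6,0,8.8],[0,0,0,-13,-14.5,0,8.8],[0,0,0,-15.6,-17.4,0,8.8],[0,0,0,-18.2,-20.3,0,8.8],[0,0,0,-20.8,-23,0,8.8],[0,0,0,-21.3,-23.6,0,8.8],[0,0,0,-21.3,-23.6,0,8.8]]]'

```text
clock: 36.52
tool_pos: [0.4377, -0.1499, 0.1698]
eef_rot: [0.709, 0.705, -0.002, -0.001]
contact_force: [-0.7, 0.8, 0.4]
opening: 0.998
```

Emit:
carry_out --commands '[[[0,0,0,0,0,0,8.8],[0,0,0,0,0,0,8.8],[0,0,0,0,0,0,8.8]]]'

```text
clock: 36.77
tool_pos: [0.4429, -0.1457, 0.171]
eef_rot: [0.706, 0.708, 0.001, 0.0]
contact_force: [0.6, 0.1, 0.8]
opening: 1.0
```

```bash
python3 -c "
from plan import *
plan(.445,-.146,.058,0)
w=r.snapshot('wrist');cv2.imwrite('pics/w17.png',w['pixels'][:,:,::-1])
t=r.snapshot('top');cv2.imwrite('pics/t17.png',t['pixels'][:,:,::-1])
"
```

```text
t36.77 pos [ 0.4429 -0.1457  0.171 ] yaw_y 0.1 op 1.000 F [0.6 0.1 0.8] | turn [ 0.001 -0.001  0.003] shift [-0.05  0.2  11.3 ]
```

View pics/w17.png

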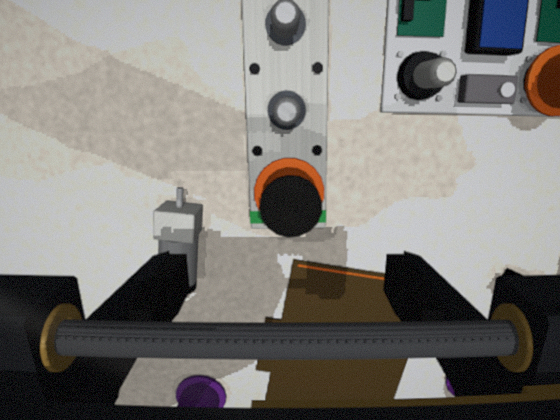

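View pics/t17.png

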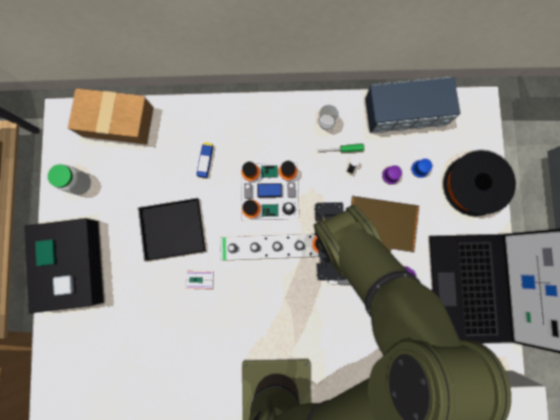

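Pin 5's foot is at (289,205), centred between the jaws and clear of the motor. Gripping.

Emit:
carry_out --commands '[[[0,0,0,0,0.2,3,8.8],[0,0,0,0,0.2,6,8.8],[0,0,0,0,0.2,9,8.8],[0,0,0,0,0.2,10.5,8.8],[0,0,0,0,0.2,11.4,8],[0,0,0,0,0.2,11.4,8],[0,0,0,0,0.2,11.4,7]]]'

```text
clock: 37.45
tool_pos: [0.4437, -0.1465, 0.0569]
eef_rot: [0.707, 0.708, -0.0, -0.0]
contact_force: [0.6, -0.1, -0.5]
opening: 0.855
```

Emit:
carry_out --commands '[[[0,0,0,0,0,0,4],[0,0,0,0,0,0,4],[0,0,0,0,0,0,4],[0,0,0,0,0,0,4],[0,0,0,0,0,0,4],[0,0,0,0,0,0,4],[0,0,0,0,0,0,4],[0,0,0,0,0,0,4]]]' --force 50

```text
clock: 38.12
tool_pos: [0.444, -0.1474, 0.0576]
eef_rot: [0.707, 0.707, 0.0, 0.001]
contact_force: [0.3, -0.3, 6.5]
opening: 0.498
```

Emit:
carry_out --commands '[[[0,0,0,0,0,-0.5,4],[0,0,0,0,0,-1,4],[0,0,0,0,0,-1.5,4],[0,0,0,0,0,-2,4],[0,0,0,0,0,-4,4],[0,0,0,0,0,-7,4],[0,0,0,0,0,-10,4],[0,0,0,0,0,-12,4],[0,0,0,0,0,-12,4],[0,0,0,0,0,-12,4]]]'

```text
clock: 38.95
tool_pos: [0.4435, -0.1477, 0.178]
eef_rot: [0.707, 0.707, 0.0, 0.001]
contact_force: [-0.3, 0.4, -1.1]
opening: 0.503
```

```bash
python3 -c "
from plan import *
from m import *
plan(.487,.303,.18,0)
w=r.snapshot('wrist');print(held(w,r.get_state(),.02))
t=r.snapshot('top');g=cv2.cvtColor(t['pixels'],cv2.COLOR_RGB2GRAY)[190:270,125:215]
m=(g<70).astype(np.uint8);n,l,st,ce=cv2.connectedComponentsWithStats(m);i=1+np.argmax(st[1:,4]);ys,xs=np.where(l==i)
b=cv2.boxPoints(cv2.minAreaRect((onz(t,np.c_[xs+125,ys+190],.022)[:,:2]*1000).astype(np.float32)));print(st[i],b,b.mean(0))
"
```

```text
t38.95 pos [ 0.4435 -0.1477  0.178 ] yaw_y -0.0 op 0.503 F [-0.3  0.4 -1.1] | turn [ 0.002  0.001 -0.001] shift [45.07  4.32 -0.22]
(array([289.07018016, 214.63108362]), np.int32(3719), (array([-0.00062619,  0.00041931]), np.int64(108)))
[  14    9   66   61 3177] [[409.59753 395.0371 ]
 [434.8494  209.84576]
 [597.56323 232.03271]
 [572.3114  417.22406]] [503.58038 313.5349 ]
```

The held foot is centred and the tray centre measures (0.503, 0.313), with a size that fits. Carrying it there.

Emit:
carry_out --commands '[[[0,0,0,4,0.5,0,4],[0,0,0,8,1,0,4],[0,0,0,12,1.5,0,4],[0,0,0,16,2,0,4],[0,0,0,20,2.5,0,4],[0,0,0,24,3,0,4],[0,0,0,28,3.5,0,4],[0,0,0,32,4,0,4],[0,0,0,36,4.5,0,4],[0,0,0,40,5,0,4]]]'

```text
clock: 39.88
tool_pos: [0.4921, 0.254, 0.1753]
eef_rot: [0.707, 0.707, -0.002, -0.0]
contact_force: [-0.3, 0.5, -0.6]
opening: 0.502
```

Emit:
carry_out --commands '[[[0,0,0,4,0.5,0,4],[0,0,0,6,1,0,4],[0,0,0,6,1,0,4],[0,0,0,6,1,0,4],[0,0,0,6,1,0,4]]]'

```text
clock: 40.3
tool_pos: [0.5026, 0.3105, 0.1755]
eef_rot: [0.707, 0.707, -0.002, 0.001]
contact_force: [-0.1, -0.8, -0.1]
opening: 0.506
```

```bash
python3 -c "
from plan import *
plan(.503,.312,.028,0)
w=r.snapshot('wrist');cv2.imwrite('pics/w18.png',w['pixels'][:,:,::-1])
"
```

```text
t40.30 pos [0.5026 0.3105 0.1755] yaw_y -0.0 op 0.506 F [-0.1 -0.8 -0.1] | turn [-0.002  0.004 -0.   ] shift [ 0.2   0.07 14.75]
```

View pics/w18.png

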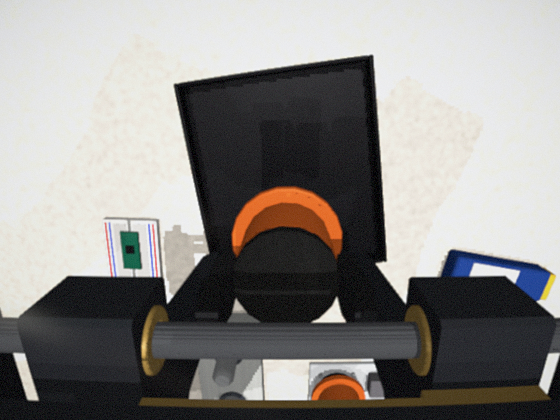

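The tray is centred near (286,168), right under the held foot. I'll lower and release.

Emit:
carry_out --commands '[[[0,0,0,0.3,0,3,4],[0,0,0,0.3,0,6,4],[0,0,0,0.3,0,9,4],[0,0,0,0.3,0,12,4],[0,0,0,0.3,0,13.5,4],[0,0,0,0.3,0,14.3,4],[0,0,0,0.3,0,14.8,4],[0,0,0,0.3,0,14.8,4]]]'

```text
clock: 41.02
tool_pos: [0.5034, 0.3146, 0.0287]
eef_rot: [0.707, 0.707, -0.001, 0.0]
contact_force: [-0.7, 0.9, -0.7]
opening: 0.501
```

Emit:
carry_out --commands '[[[0,0,0,0,0,0,5],[0,0,0,0,0,0,7],[0,0,0,0,0,0,8],[0,0,0,0,0,0,8],[0,0,0,0,0,-3,8],[0,0,0,0,0,-7,8],[0,0,0,0,0,-11,8],[0,0,0,0,0,-15,8],[0,0,0,0,0,-19,8],[0,0,0,0,0,-19,8]]]'

```text
clock: 41.85
tool_pos: [0.5064, 0.3197, 0.2276]
eef_rot: [0.707, 0.707, 0.008, 0.001]
contact_force: [1.6, 1.2, -0.3]
opening: 0.907
```

```bash
python3 -c "
from plan import *
plan(.5,.31,.2)
for n in('top','side','wrist'):
  d=r.snapshot(n);cv2.imwrite(f'pics/{n}19.png',d['pixels'][:,:,::-1])
  if n=='side': crop(d,190,110,370,310,'s19',3)
"
```

```text
t41.85 pos [0.5064 0.3197 0.2276] yaw_y -0.0 op 0.907 F [ 1.6  1.2 -0.3] | turn [ 0.011 -0.01   0.   ] shift [-1.   -0.67  2.74]
```

View pics/s19.png

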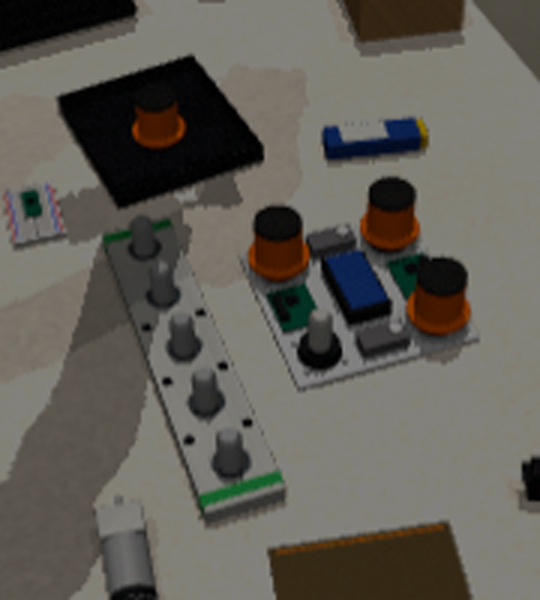

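View pics/wrist19.png

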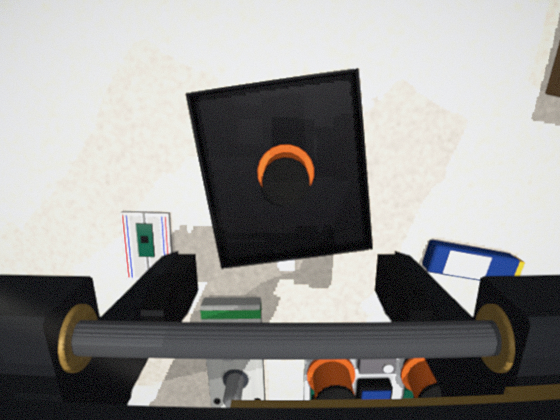

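View pics/top19.png

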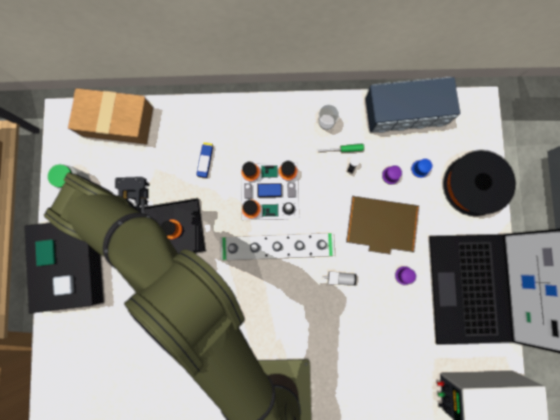

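The final views show both good feet on legs 1 and 2, seated level with the foot already fitted. The proud foot stands mid-tray at wrist (286,180), all pins are bare, and the bystanders sit where they started. I'll hand in.

```bash
python3 -c "
from plant import r
print(r.finish_job())"
```

```text
the job is handed in; nothing more can be done
None
```

The job is handed in at about 42 s on the robot's clock; it reports no verdict. The batch turned out to be three orange feet, and all three were slid onto the check bar before any was fitted.

- **Check bar:** one foot stood proud on pin 5. Two went fully home, on pins 3 and 1. The side-view rows matched the predicted heights to a pixel or so, well short of the 4 or so pixels between home and proud.
- **Placing:** the two good feet went onto the bare legs 2 and 1, and the proud foot went into the reject tray. The third bare leg stays empty, because only two feet were good.
- **Last checks:** the side-view rows put both leg feet home, the reject foot stands mid-tray, and the gripper was clear. The bystanders looked unmoved by eye; I did not measure them.

**What went wrong or disagreed:**
- The first regrip of the foot on pin 3 slipped and left it home on its pin. I regripped it lower and harder, and it held.
- The wrist view put the leg collars 3–5 mm further +y than I had predicted from the top and side views. I steered to a position in between, and both feet slid down the legs with little side force.

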